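# Stand an inlaid panel before the curing lamp and switch the lamp on

### The job

Take the inlaid wooden panel from its sloping rest and stand it upright on its long edge, the same edge down as now, in the middle of the cork pad, its inlaid face squarely towards the curing lamp, and let go of it. Then switch the lamp on: lift the sprung guard on the switch box, push the toggle beneath it fully over, away from the guard's tab, and let the guard drop shut. Leave the panel standing and do not knock or shift the other things on the table.

Things in the scene. Friction and masses are not known exactly. Their poses are not given: they have to be found in the camera images.
- panel_center (a point): Centre of the loose wooden panel, 140 x 100 x 22 mm, 0.14 to 0.28 kg. +x: normal of its inlaid face (two dark diamonds; the other is plain), y along the 140 mm, z along the 100 mm, up from its lower long edge. Starts leaning 40 degrees from vertical, inlaid face up, top edge to the robot; its top 50 mm are clear of the rest on both faces, to pinch the 22 mm with the tool tilted along it.
- panel_aim (a point): A point in the air 100 mm from the panel's centre along its +x, that is straight out from the inlaid face; it shows which way the face looks.
- rest: Fixed wooden sloping rest, base 130 x 120 x 12 mm, origin on the table under it; x points away from the robot side. Its back plate and ledge (120 mm wide) cradle the lower 50 mm of the panel; the panel's bottom edge sits about 36 mm above the table.
- lamp: Fixed low curing lamp with its cork pad. Origin: on the table under the centre of the pad. The pad is 76 (x) by 180 (y) mm and 4 mm thick. x points from the pad to the lamp: its grey housing, 180 mm wide, 116 mm high, 55 mm deep, has its glass front at x = 102 mm, facing -x.
- switchbox: Fixed grey switch box, origin on the table under it, x pointing from the guard's tab to the guard's hinge. Housing from x = -28 to 60 mm, 96 mm wide, flat top 50 mm high.
- guard_tab (a point): Middle of the lower front edge of the guard's lifting tab; moves with the guard. The guard is an aluminium cap 64 x 76 mm, 54 mm high, open below, over the toggle, hinged at its rear. The tab is 4 mm thick, 56 mm wide, juts 15 mm from the cap's front at its lower edge; shut, its underside is 56 mm above the table and its front edge is 16 mm ahead of the housing's front face.
- guard_hinge (a point): On the guard's hinge axis (along the switch box's y), 58 mm above the table, 79 mm behind the tab's front edge.
- guard (a joint): Guard angle, rad: 0 shut, 1.5 wide open, the tab swinging up and over to +x of the switch box. A spring (0.07 N m shut, 0.16 N m wide open) always closes it: it never stays open by itself, so a finger has to keep it up while it works the toggle.
- toggle_tip (a point): Top of the toggle, a steel bat 52 mm long and 9 mm thick, its pivot on the box's top at x = -5 mm of the switch box; it tips in the x direction.
- toggle (a joint): Toggle angle, rad: 0 off (leaning 0.3 rad towards the tab), 0.6 fully on (leaning 0.3 rad towards the hinge). It stays where it is left; about 0.4 N at its tip moves it.
- glue: White glue bottle, 48 mm across, 130 mm high, standing; origin at the centre of its underside.
- jar: Amber jar, 56 mm across, 75 mm high, standing; origin under it.
- sander: Cork sanding block 65 x 110 x 34 mm; origin under its centre.
- offcut: Flat plywood offcut 90 x 90 x 16 mm; origin under its centre.
- brush: Brush lying on the table; origin under it.
- mallet: Small hammer lying on the table; origin under it.
There are look-alikes about, which are no part of the job. Leave any orange or purple look-alike of the part that bears panel_center alone.

How it is judged:
By the outcome, as a careful person would: the job done as asked, in the order asked, and still so for the second after the job is handed in, with the robot touching nothing.
It also fails if it takes over 58 s, if anything falls off the work surface, if the arm or the gripper's body presses on something with over 40 N, if the wrist force passes 120 N, or if a joint passes its speed limit or range.

### The arm

A 7-joint arm with a two-finger parallel gripper is mounted at the origin on the work surface. World frame = base frame: x ahead of the robot, y to its left, z up, the work surface at z = 0. Lengths are in mm, angles in rad, forces in N, time in s.
With the tool pointing down it reaches from about 400 to 875 mm from the base axis. Payload 6.5 kg.
Tool frame: the origin (TCP) lies at the very end of the fingers, on their centre line; the grasp point (between the pads) lies 19 mm behind it; z points along the fingers, x is the direction in which the jaws open and shut, and the axes are right-handed (so a half turn about z gives the same grasp; the last joint's range is limited). The gripper opens to 88 mm and grips with 3 to 60 N. Pads are 18 mm wide; open, the fingers measure 123 mm over their backs; the gripper's body (75 mm by 187 mm) begins 45 mm behind the grasp point.
Start: joints at [1.067, 0.536, -0.004, 1.538, 0.003, 1.067, -0.071], TCP at [275.561, -588.69, 238.716] pointing down, gripper open.
Joint ranges: [-2.7, 2.7], [-0.37, 2.16], [-1.27, 1.26], [0.24, 2.4], [-1.31, 4.45], [0.19, 1.91], [-2.76, 2.76]. Speed limits (rad/s): [2.39, 2.39, 3.14, 3.14, 3.14, 3.14, 3.14].

### API

Orientations are given as a rotation vector (axis times angle).
In Python, from bench import r, optics, workorder gives the robot as it stands.
- The arm moves only by the tool send_rows, never from a script. Its argument "motion" is a list of rows, each an object of numbers: "gripper": the gripper's target within -1 to 1 (shut at 1, half-way at 0, fully open at -1); "dx", "dy", "dz": the shift along the tool's x, y, z in mm; "ax", "ay", "az": the turn, a rotation vector about the tool's x, y, z in degrees. A call has 1 to 8 rows; each row is the pose to reach, as a shift and turn from the pose measured when the call began, along the tool's axes at that moment; what a row does not reach only later rows make up. A row lasts 1/12 s, in which the tool goes at most 41.7 mm and 7.16 degrees, less where a joint would pass 70% of its speed; a pose out of reach is approached as far as the arm can. A call with a gripper value outside its range is refused whole. The fingers move at their own pace and stop on an object; "newtons" is the grip in N (left out, the last holds). Time passes only in rows, so rows that repeat a pose let the fingers close. It gives the time, the measured TCP pose, the force and the opening at its end, in the units of the state.
- r.sense(): the state, without advancing time (a new reading comes with each control period).
- optics.grab_frame(name): name is "scene" or "top" or "wrist"; returns a dict with "img" (480x640x3 uint8, red, green, blue), "depth" (480x640 float32, mm along the optical axis (not along the pixel's ray), 0 where there is no reading), "fx", "fy", "cx", "cy" (pixels), "R" (3x3) and "t" (3): a world point X has camera coordinates R X + t. Camera axes: x right, y down, z forward; pixel columns grow to the right and rows downward; lengths in mm; the calibration is good to about 2 mm. A picture is of the moment at which its call begins.
- workorder.hand_in(): hands the job in, once; it reports no verdict.
The state is a dict: "time": time; "q": joint angles; "dq": joint speeds; "joint_efforts": joint torques, N m; "position": TCP position; "eef_rot": TCP orientation; "contact_force": force on the tool from outside, world axes, zero at the start; "wrist_torque": the same for the moment, N m; "width": finger opening in mm.
Only numpy, scipy, OpenCV 4.12 (cv2) and the standard library are available. Lean on these libraries where they do the work, as an engineer would, in place of code of your own. Each camera call takes 0.05 s, during which the arm holds its last target.

## Working session

There is one attempt and no reset: what is moved stays moved. The work goes in short steps, Python scripts to look and compute and a tool call to move; the robot and the scene stay as the last step left them, time stands still between calls to the robot, and variables do not carry over. Pictures are saved under pics/ and viewed, and the job is handed in when it is done.

Besides the shell and the picture viewer there is one more tool, called after "Emit:" as a command line: name --argument value ..., lists and objects as JSON in quotes. send_rows: Moves the arm, as the interface text tells. Its arguments: {"type":"object","properties":{"motion":{"type":"array"},"newtons":{"type":"number"}},"required":["motion"]}

```bash
ls; mkdir -p pics
python3 - <<'E'
from bench import r, optics, workorder
import cv2
print(r.sense())
for n in ("scene","top","wrist"):
    f=optics.grab_frame(n); cv2.imwrite(f"pics/{n}0.png",f["img"][:,:,::-1]); print(n,f["fx"],f["cx"],f["cy"],f["R"],f["t"])
E
```

```text
pics
{'time': 0.0, 'q': array([ 1.06683625,  0.53718647, -0.00448124,  1.53884303,  0.00263984,
        1.06726569, -0.0712078 ]), 'dq': array([-2.89170869e-04,  8.55509886e-04, -1.14327888e-04, -1.33421050e-03,
        1.30162491e-03, -6.96694188e-04,  6.71796784e-05]), 'joint_efforts': array([-1.74938641e-04, -5.70978963e+01,  9.90575999e-01, -2.51603758e+01,
       -5.62369439e-02,  1.79999729e-02,  1.38954506e-04]), 'position': array([ 275.28923154, -588.16838146,  237.83723858]), 'eef_rot': array([-2.65022922e+00,  1.68550036e+00,  2.35693628e-03]), 'contact_force': array([ 0.1441009 ,  0.04464822, -0.17224618]), 'wrist_torque': array([ 0.02099496, -0.01948203, -0.0307649 ]), 'width': 88.04130658493835}
scene 574.7217238506466 322.8321230548164 239.23271240647688 [[ 0.58775638  0.80893659 -0.01280749]
 [ 0.60696488 -0.45136421 -0.65411313]
 [-0.53491688  0.37668547 -0.75628829]] [-286.39839934 -222.19262917 1971.39523534]
top 547.5694199926652 323.31030978743007 231.72345178193788 [[-0.01467696 -0.99974013  0.01744303]
 [-0.99325374  0.01257041 -0.11527793]
 [ 0.1150287  -0.01901728 -0.99318011]] [  19.64435957  506.17188893 1606.54982416]
wrist 335.4413812832899 322.7010161545139 237.34080198625213 [[ 0.42461462 -0.90537149 -0.00221135]
 [-0.85779996 -0.40308275  0.31890991]
 [-0.28962329 -0.13351692 -0.94778245]] [-648.45549899  -45.25395491  392.0161224 ]
```

View pics/scene0.png

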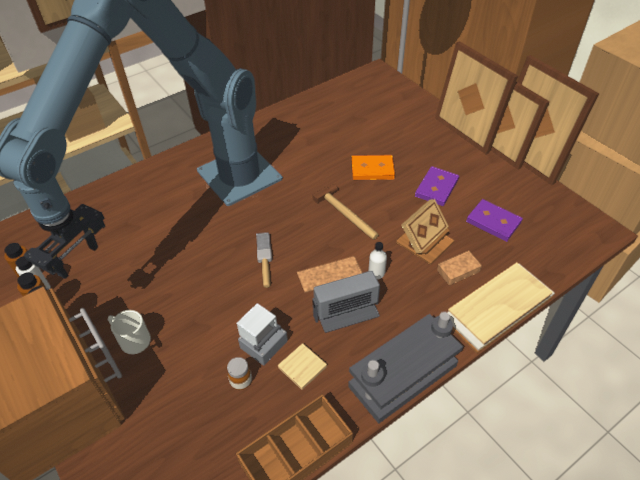

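View pics/top0.png

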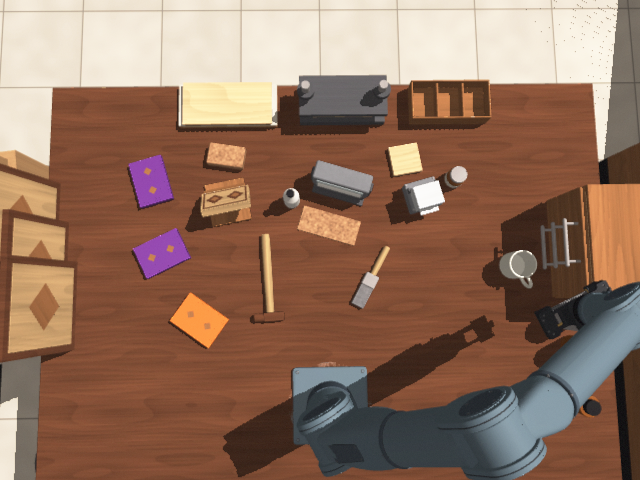

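View pics/wrist0.png

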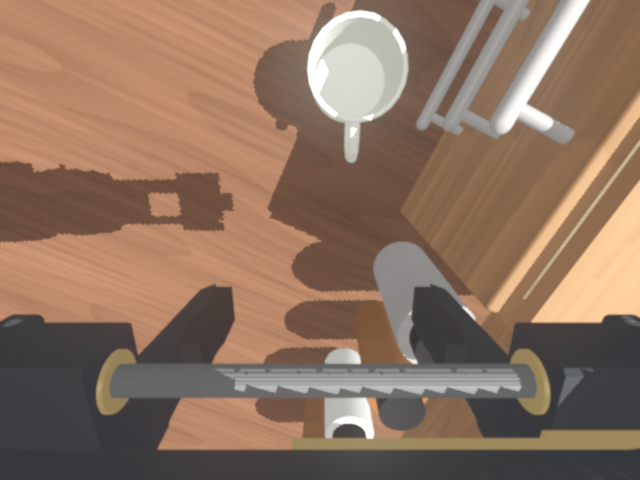

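```bash
cat > h.py <<'E'
from bench import r, optics, workorder
import cv2, numpy as np
from scipy.spatial.transform import Rotation as Ro
np.set_printoptions(precision=3,suppress=True)
def cloud(f):
    d=f["depth"].astype(float); v,u=np.mgrid[0:480,0:640]
    pc=np.stack([(u-f["cx"])/f["fx"]*d,(v-f["cy"])/f["fy"]*d,d],-1)
    return (pc-f["t"])@f["R"]
def proj(f,X):
    c=np.atleast_2d(X)@f["R"].T+f["t"]; return np.c_[c[:,0]/c[:,2]*f["fx"]+f["cx"],c[:,1]/c[:,2]*f["fy"]+f["cy"]]
def ray(f,u,v,z):
    d=f["R"].T@np.array([(u-f["cx"])/f["fx"],(v-f["cy"])/f["fy"],1]); o=-f["R"].T@f["t"]
    return o+d*(z-o[2])/d[2]
def crop(f,name,x0,y0,x1,y1,s):
    cv2.imwrite("pics/"+name,cv2.resize(f["img"][y0:y1,x0:x1,::-1],None,fx=s,fy=s,interpolation=cv2.INTER_CUBIC))
E
python3 - <<'E'
from h import *
t=optics.grab_frame("top"); s=optics.grab_frame("scene")
np.save('top.npy',t,allow_pickle=True); np.save('scene.npy',s,allow_pickle=True)
crop(t,"topc.png",180,130,480,330,2.6); crop(s,"scc.png",220,180,480,400,2.7)
P=cloud(t); Q=cloud(s)
for n,f,C,pts in (("top",t,P,[(250,300),(226,200),(226,156),(342,180),(318,222),(345,228),(424,193),(456,174),(290,198),(405,160)]),("scene",s,Q,[(300,220),(430,225),(330,270),(345,290),(258,322),(378,262)])):
    for u,v in pts: print(n,u,v,C[v,u])
E
```

```text
top 250 300 [307.025 234.359   0.534]
top 226 200 [593.068 291.574 101.126]
top 226 156 [740.806 303.852  29.049]
top 342 180 [645.03  -41.381 113.876]
top 318 222 [539.536  27.924   1.865]
top 345 228 [520.506 -54.135  -1.352]
top 424 193 [ 605.91  -277.194  106.62 ]
top 456 174 [ 667.698 -380.67    74.606]
top 290 198 [597.202 108.452  98.668]
top 405 160 [ 726.414 -241.473   14.688]
scene 300 220 [298.721  47.088  -1.348]
scene 430 225 [605.809 308.658  74.118]
scene 330 270 [522.175   0.76    6.204]
scene 345 290 [666.213 -56.319 113.754]
scene 258 322 [ 609.242 -290.098  105.099]
scene 378 262 [623.701  93.75   76.549]
```

View pics/topc.png

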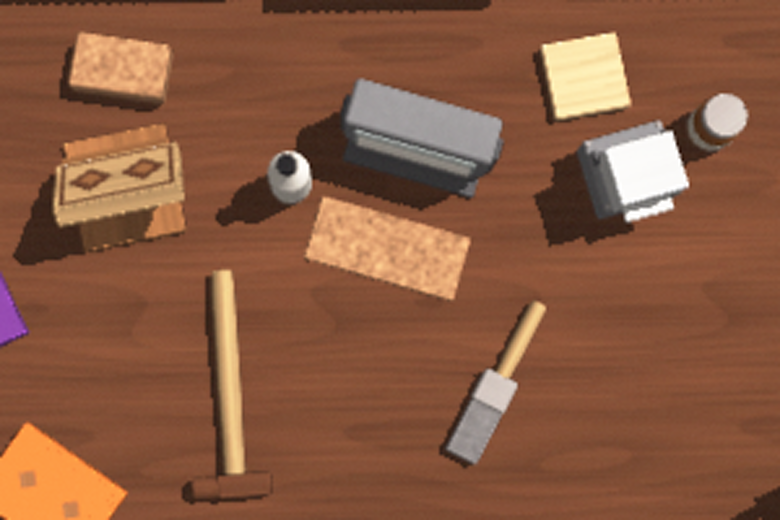

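View pics/scc.png

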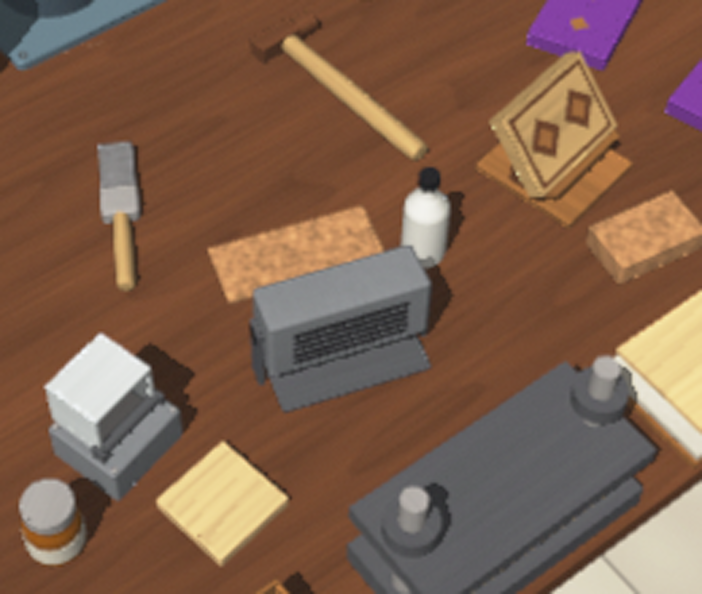

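```bash
cat > m1.py <<'E'
from h import *
t=np.load('top.npy',allow_pickle=True).item(); s=np.load('scene.npy',allow_pickle=True).item()
def plane(P):
    c=P.mean(0); u,S,vt=np.linalg.svd(P-c,full_matrices=False); n=vt[2]; return c,n*np.sign(n[2]),S[2]/len(P)**.5
for nm,f in (("top",t),("scene",s)):
    C=cloud(f); hsv=cv2.cvtColor(f["img"],cv2.COLOR_RGB2HSV)
    reg=(abs(C[...,0]-605)<75)&(abs(C[...,1]-295)<95)&(C[...,2]>38)&(C[...,2]<150)
    P=C[reg]; c,n,res=plane(P)
    for k in range(12):
        d=(P-c)@n; c,n,res=plane(P[abs(d)<max(4,20-2*k)])
    n0=np.array(n); I=P[abs((P-c)@n0)<5]
    yh=np.cross([0,0,1.],n0); yh/=np.linalg.norm(yh); zh=np.cross(n0,yh)
    uv=np.c_[(I-c)@yh,(I-c)@zh]
    rc=cv2.minAreaRect(uv.astype(np.float32))
    lo,hi=np.percentile(uv,[.3,99.7],axis=0)
    ctr=c+yh*(lo[0]+hi[0])/2+zh*(lo[1]+hi[1])/2
    print(nm,len(I),"n",n0,"tilt",np.degrees(np.arcsin(n0[2])),"yaw",np.degrees(np.arctan2(n0[1],n0[0])),"res",res,"ext",hi-lo,rc,"face ctr",ctr, "center",ctr-11*n0)
# cork pad: colour mask
for nm,f in (("top",t),("scene",s)):
    C=cloud(f); hsv=cv2.cvtColor(f["img"],cv2.COLOR_RGB2HSV)
    reg=(abs(C[...,0]-535)<75)&(abs(C[...,1]+5)<115)&(abs(C[...,2])<14)
    m=(reg&(hsv[...,2]>150)&(hsv[...,1]>60)).astype(np.uint8)
    cs,_=cv2.findContours(m,cv2.RETR_EXTERNAL,cv2.CHAIN_APPROX_NONE); k=max(cs,key=cv2.contourArea)[:,0]
    W=np.array([ray(f,u,v,4.)[:2] for u,v in k])
    print(nm,"pad",cv2.minAreaRect(W.astype(np.float32)), "meanz",C[m>0][:,2].mean(),m.sum())
E
python3 m1.py
```

```text
top 943 n [0.74  0.145 0.657] tilt 41.05520567106895 yaw 11.116413159094847 res 1.8642121576432884 ext [139.656 112.703] ((0.171539306640625, -1.2586746215820312), (114.21981811523438, 140.52818298339844), 89.68610382080078) face ctr [607.187 298.842  81.176] center [599.048 297.243  73.951]
scene 1164 n [0.745 0.152 0.649] tilt 40.49108514573531 yaw 11.504669116033275 res 2.002858140433766 ext [144.528 108.674] ((1.6551132202148438, -1.245880126953125), (110.27093505859375, 146.57086181640625), 89.44226837158203) face ctr [607.6   295.682  78.085] center [599.403 294.013  70.942]
top pad ((529.992919921875, -4.178733825683594), (182.9725799560547, 78.9290542602539), 73.61439514160156) meanz 2.656508242657417 1502
scene pad ((528.0778198242188, -5.853752136230469), (182.72213745117188, 76.46083068847656), 74.41835021972656) meanz 2.303186729482994 1175
```

```bash
cat > m2.py <<'E'
from h import *
t=np.load('top.npy',allow_pickle=True).item(); s=np.load('scene.npy',allow_pickle=True).item()
for nm,f in (("top",t),("scene",s)):
    C=cloud(f)
    def rect(x,y,hx,hy,z0,z1,lab):
        reg=((abs(C[...,0]-x)<hx)&(abs(C[...,1]-y)<hy)&(C[...,2]>z0)&(C[...,2]<z1)).astype(np.uint8)
        cs,_=cv2.findContours(reg,cv2.RETR_EXTERNAL,cv2.CHAIN_APPROX_NONE); k=max(cs,key=cv2.contourArea)[:,0]
        z=np.median(C[reg>0][:,2])
        W=np.array([ray(f,u,v,z)[:2] for u,v in k]).astype(np.float32)
        print(nm,lab,"z",z,cv2.minAreaRect(W),reg.sum())
    rect(650,-45,90,130,108,125,"lamptop")
    rect(605,-280,70,70,100,118,"captop")
    rect(605,-290,90,90,45,62,"boxtop")
    rect(600,100,40,40,5,140,"glue")
    rect(667,-380,45,45,65,80,"jar")
    rect(740,304,80,80,27,40,"sander")
E
python3 m2.py
python3 - <<'E'
from h import *
t=np.load('top.npy',allow_pickle=True).item(); s=np.load('scene.npy',allow_pickle=True).item()
crop(t,"box_t.png",395,165,475,225,9); crop(s,"box_s.png",225,295,305,365,8.5)
E
```

```text
top lamptop z 114.16049086278635 ((655.6607666015625, -42.98370361328125), (169.0680389404297, 55.01909255981445), 73.1430892944336) 1037
top captop z 108.35221458881387 ((602.31494140625, -289.33984375), (64.75847625732422, 78.55865478515625), 15.405808448791504) 596
top boxtop z 51.31089426938108 ((614.8488159179688, -284.6690368652344), (86.49948120117188, 95.33760833740234), 15.433499336242676) 344
top glue z 84.5024849633931 ((601.0083618164062, 104.15716552734375), (54.619930267333984, 55.04263687133789), 67.29798126220703) 295
top jar z 72.80613445045307 ((668.0877685546875, -388.5654602050781), (47.954315185546875, 49.446205139160156), 43.07136535644531) 220
top sander z 32.86360155649052 ((743.461181640625, 303.8314514160156), (110.64685821533203, 65.97412872314453), 80.6875991821289) 692
scene lamptop z 113.73253090620584 ((659.8665771484375, -48.111610412597656), (168.78707885742188, 58.58493423461914), 73.00321960449219) 1061
scene captop z 108.69082459129052 ((603.2362670898438, -293.4017639160156), (67.89933776855469, 80.0841064453125), 16.07990837097168) 682
scene boxtop z 49.97239754337019 ((613.7860107421875, -290.39019775390625), (93.14525604248047, 98.50106811523438), 15.327376365661621) 606
scene glue z 76.22237108940163 ((614.5936279296875, 97.61323547363281), (46.26940155029297, 131.0890655517578), 47.59733963012695) 462
scene jar z 73.35781467215205 ((670.7154541015625, -392.3154296875), (48.84280776977539, 53.04933166503906), 60.234153747558594) 314
scene sander z 31.85463704654121 ((746.2428588867188, 300.03704833984375), (111.14794921875, 69.20294952392578), 82.36162567138672) 643
```

View pics/box_t.png

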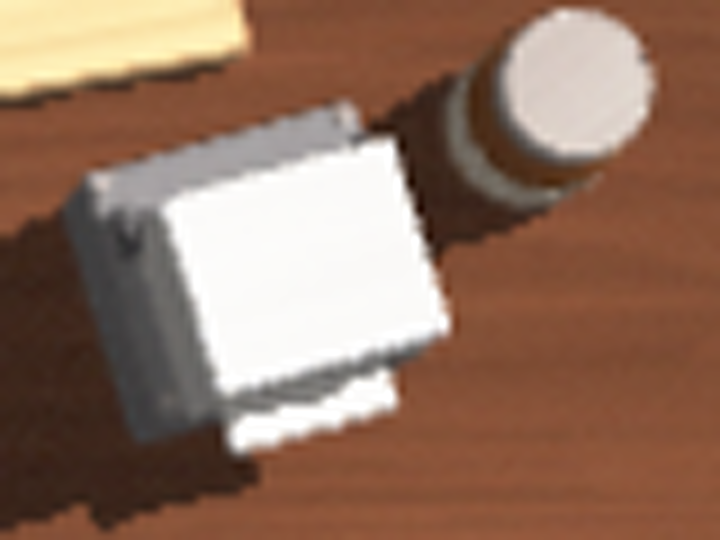

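View pics/box_s.png

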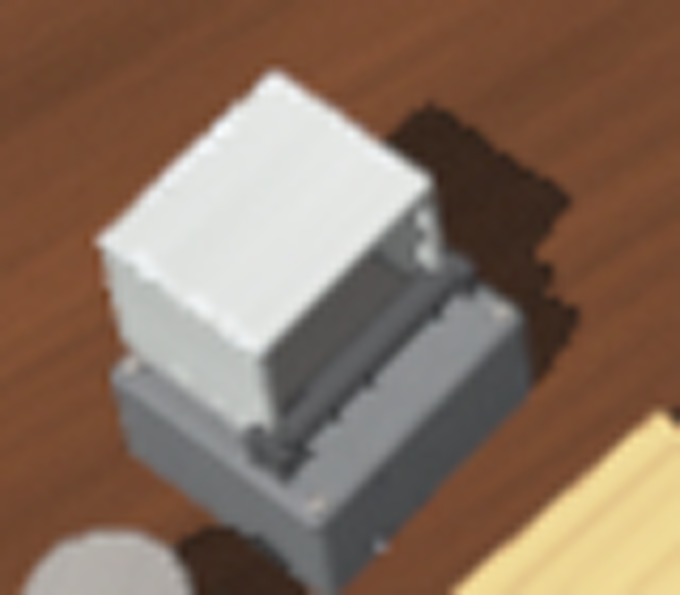

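```bash
cat >> h.py <<'E'
def RT(): 
    s=r.sense(); return Ro.from_rotvec(s["eef_rot"]).as_matrix(), np.array(s["position"]), s
def move(p,R,out=True):
    R0,p0,s=RT(); d=R0.T@(np.array(p)-p0); a=Ro.from_matrix(R0.T@R).as_rotvec(degrees=True)
    if out: print("d",d.round(1),"a",a.round(1),"rows",max(np.linalg.norm(d)/41.7,np.linalg.norm(a)/7.16).round(1))
    return d,a
def st():
    s=r.sense(); print("t",round(s["time"],2),"p",s["position"],"q",s["q"],"F",s["contact_force"],"T",s["wrist_torque"],"w",round(s["width"],1)); print(Ro.from_rotvec(s["eef_rot"]).as_matrix())
def toolR(z,x):
    z=np.array(z,float); z/=np.linalg.norm(z); x=np.array(x,float); x-=z*(x@z); x/=np.linalg.norm(x)
    return np.c_[x,np.cross(z,x),z]
def yawv(a): a=np.radians(a); return np.array([np.cos(a),np.sin(a),0.])
Z=np.array([0,0,1.])
# panel
py=11.3; ti=np.radians(40); PN=yawv(py)*np.cos(ti)+Z*np.sin(ti); PZ=-yawv(py)*np.sin(ti)+Z*np.cos(ti); PC=np.array([599.2,295.6,73.5])
LY=-16.5; PAD=np.array([529,-5,4.])
BY=15.4; BO=np.array([599.5,-292,0]); BX=yawv(BY); BYv=yawv(BY+90)
E
python3 - <<'E'
from h import *
st()
for sg in (1,-1):
    R=toolR(-PZ,sg*PN); tcp=PC+PZ*(50-41)
    print(sg,tcp); move(tcp,R); move(tcp+PZ*110,R); move([450,100,350],R)
E
```

```text
t 0.25 p [ 275.414 -588.445  238.3  ] q [ 1.067  0.537 -0.004  1.538  0.003  1.067 -0.071] F [-0.211  0.141  0.196] T [ 0.018  0.008 -0.046] w 88.0
[[ 0.424 -0.906 -0.   ]
 [-0.906 -0.424  0.001]
 [-0.001  0.    -1.   ]]
1 [593.527 294.466  80.394]
d [-664.6 -662.4  158.4] a [ 26.5  33.9 -72.9] rows 22.8
d [-681.6 -593.8   74.2] a [ 26.5  33.9 -72.9] rows 21.7
d [-549.6 -450.  -111.3] a [ 26.5  33.9 -72.9] rows 17.2
-1 [593.527 294.466  80.394]
d [-664.6 -662.4  158.4] a [ 36.1 -28.2  99. ] rows 22.8
d [-681.6 -593.8   74.2] a [ 36.1 -28.2  99. ] rows 21.7
d [-549.6 -450.  -111.3] a [ 36.1 -28.2  99. ] rows 17.2
```

Run:
```python
from h import *
move([520,-300,330],toolR(-Z,yawv(-28)))
```

```text
d [-157.6 -343.8  -91.6] a [ -0.    0.  -36.9] rows 9.3
```

Emit:
send_rows --motion '[{"dx": -40, "dy": -86, "dz": -40, "az": -9}, {"dx": -79, "dy": -172, "dz": -80, "az": -18}, {"dx": -118, "dy": -258, "dz": -92, "az": -27}, {"dx": -157, "dy": -344, "dz": -92, "az": -37, "gripper": -0.4}, {"dx": -157, "dy": -344, "dz": -92, "az": -37, "gripper": -0.4}, {"dx": -157, "dy": -344, "dz": -92, "az": -37, "gripper": -0.4}, {"dx": -157, "dy": -344, "dz": -92, "az": -37, "gripper": -0.4}, {"dx": -157, "dy": -344, "dz": -92, "az": -37, "gripper": -0.4}]' --newtons 20

```text
invalid input
```

Run:
```python
from h import *
st()
move([500,-10,330],toolR(-Z,yawv(-16.5)))
f=optics.grab_frame("wrist"); cv2.imwrite("pics/w1.png",f["img"][:,:,::-1]); np.save('w1.npy',f,allow_pickle=True)
```

```text
t 0.25 p [ 275.414 -588.445  238.3  ] q [ 1.067  0.537 -0.004  1.538  0.003  1.067 -0.071] F [-0.211  0.141  0.196] T [ 0.018  0.008 -0.046] w 88.0
[[ 0.424 -0.906 -0.   ]
 [-0.906 -0.424  0.001]
 [-0.001  0.    -1.   ]]
d [-428.7 -448.6  -91.4] a [ -0.    0.  -48.4] rows 15.0
```

View pics/w1.png

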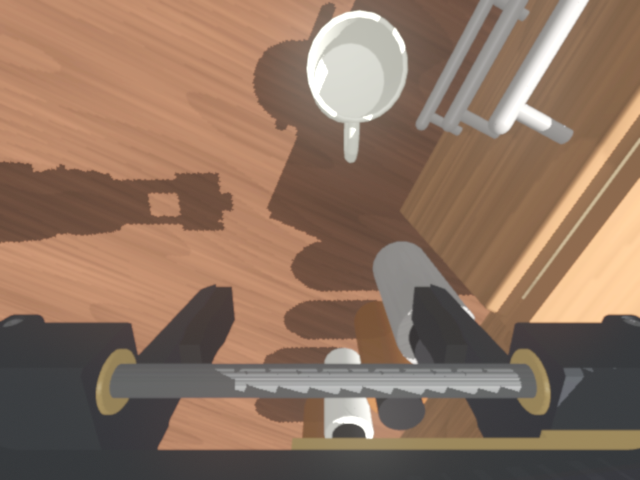

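Emit:
send_rows --motion '[{"gripper": -1, "dx": -40, "dy": -86, "dz": -40, "ax": 0, "ay": 0, "az": -7}, {"gripper": -1, "dx": -79, "dy": -172, "dz": -80, "ax": 0, "ay": 0, "az": -14}, {"gripper": -1, "dx": -118, "dy": -258, "dz": -92, "ax": 0, "ay": 0, "az": -21}, {"gripper": -0.4, "dx": -157, "dy": -344, "dz": -92, "ax": 0, "ay": 0, "az": -37}, {"gripper": -0.4, "dx": -157, "dy": -344, "dz": -92, "ax": 0, "ay": 0, "az": -37}, {"gripper": -0.4, "dx": -157, "dy": -344, "dz": -92, "ax": 0, "ay": 0, "az": -37}, {"gripper": -0.4, "dx": -157, "dy": -344, "dz": -92, "ax": 0, "ay": 0, "az": -37}, {"gripper": -0.4, "dx": -157, "dy": -344, "dz": -92, "ax": 0, "ay": 0, "az": -37}]' --newtons 20

```text
time: 0.97
position: [484.8, -341.9, 320.7]
eef_rot: [-3.049, 0.758, 0.0]
contact_force: [1.2, -1.4, 0.4]
width: 61.9
```

Run:
```python
from h import *
st()
move([500,-10,330],toolR(-Z,yawv(-16.5)))
f=optics.grab_frame("wrist"); cv2.imwrite("pics/w2.png",f["img"][:,:,::-1]); np.save('w2.npy',f,allow_pickle=True)
```

```text
t 0.97 p [ 484.753 -341.883  320.702] q [ 0.721  0.377 -0.243  1.589  0.096  1.187 -0.029] F [ 1.158 -1.372  0.424] T [-0.031 -0.086 -0.058] w 61.9
[[ 0.884 -0.468 -0.   ]
 [-0.468 -0.884  0.   ]
 [-0.    -0.    -1.   ]]
d [-141.9 -300.4   -9.2] a [ -0.    0.  -11.4] rows 8.0
```

View pics/w2.png

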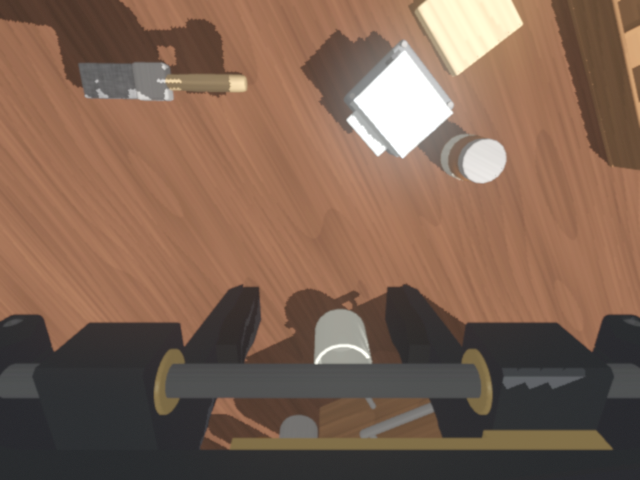

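```bash
cat > m3.py <<'E'
from h import *
f=np.load('w2.npy',allow_pickle=True).item(); C=cloud(f)
hsv=cv2.cvtColor(f["img"],cv2.COLOR_RGB2HSV)
for lab,z0,z1,zz in (("cap",98,120,110),("tab",52,70,60),("box",40,62,50)):
    m=((abs(C[...,2]-(z0+z1)/2)<(z1-z0)/2)&(abs(C[...,0]-600)<90)&(abs(C[...,1]+290)<80)).astype(np.uint8)
    if lab=="tab": m&=((((C-BO)@BX)<-30)).astype(np.uint8)
    cs,_=cv2.findContours(m,cv2.RETR_EXTERNAL,cv2.CHAIN_APPROX_NONE); k=max(cs,key=cv2.contourArea)[:,0]
    W=np.array([ray(f,u,v,zz) for u,v in k]); rc=cv2.minAreaRect(W[:,:2].astype(np.float32)); b=np.c_[W[:,:2]@BX[:2],W[:,:2]@BYv[:2]]-[BO@BX,BO@BYv]
    print(lab,"z",np.median(C[m>0][:,2]),rc,"boxframe",b.min(0),b.max(0),m.sum())
E
python3 m3.py
```

```text
cap z 110.63938235097599 ((600.7218017578125, -290.2553405761719), (65.44937133789062, 76.22135162353516), 15.283294677734375) boxframe [-31.151 -36.735] [34.391 39.407] 5413
tab z 60.53577259621274 ((563.0420532226562, -300.56591796875), (15.417129516601562, 55.027671813964844), 16.416839599609375) boxframe [-44.882 -26.199] [-29.324  28.975] 644
box z 51.16572976427422 ((605.6893310546875, -288.2728576660156), (102.55619812011719, 94.85221099853516), 15.343257904052734) boxframe [-44.327 -45.475] [58.268 49.389] 2011
```

Emit:
send_rows --motion '[{"gripper": -0.4, "dx": -18, "dy": -37, "dz": 0, "ax": 0, "ay": 0, "az": -2}, {"gripper": -0.4, "dx": -36, "dy": -75, "dz": 0, "ax": 0, "ay": 0, "az": -4}, {"gripper": -0.4, "dx": -54, "dy": -113, "dz": 0, "ax": 0, "ay": 0, "az": -6}, {"gripper": -0.4, "dx": -72, "dy": -150, "dz": 0, "ax": 0, "ay": 0, "az": -8}, {"gripper": -0.4, "dx": -90, "dy": -190, "dz": 0, "ax": 0, "ay": 0, "az": -10}, {"gripper": -0.4, "dx": -108, "dy": -228, "dz": 0, "ax": 0, "ay": 0, "az": -11}, {"gripper": -0.4, "dx": -125, "dy": -265, "dz": 0, "ax": 0, "ay": 0, "az": -11}, {"gripper": -0.4, "dx": -142, "dy": -300, "dz": 0, "ax": 0, "ay": 0, "az": -11}]'

```text
time: 1.68
position: [502.8, -9.5, 324.2]
eef_rot: [-3.105, 0.444, -0.01]
contact_force: [0.1, -0.5, 1.0]
width: 61.5
```

Run:
```python
from h import *
st()
R=toolR(-PZ,PN); tcp=PC+PZ*(50-41); print(tcp)
move(tcp+PZ*130,R)
f=optics.grab_frame("wrist"); cv2.imwrite("pics/w3.png",f["img"][:,:,::-1]); np.save('w3.npy',f,allow_pickle=True)
```

```text
t 1.68 p [502.774  -9.517 324.158] q [ 0.331  0.225 -0.466  1.802  0.107  1.133 -0.454] F [ 0.125 -0.548  0.97 ] T [-0.021 -0.086 -0.003] w 61.5
[[ 0.96  -0.28   0.007]
 [-0.28  -0.96   0.004]
 [ 0.005 -0.006 -1.   ]]
[593.527 294.466  80.394]
d [ -73.  -277.7  145.4] a [  9.4  38.8 -26.5] rows 7.7
```

View pics/w3.png

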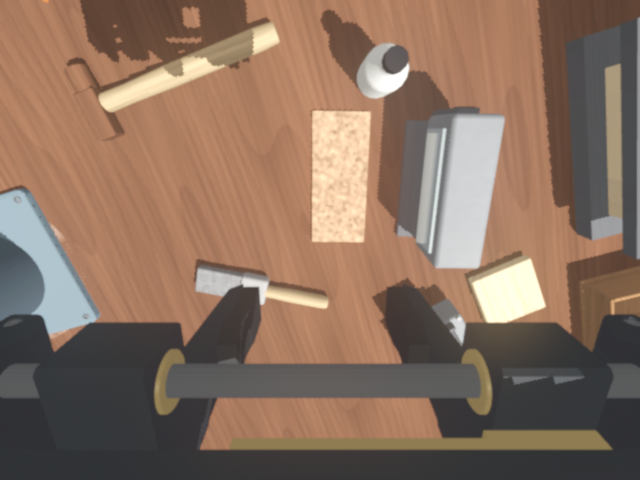

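```bash
cat > m4.py <<'E'
from h import *
f=np.load('w3.npy',allow_pickle=True).item(); C=cloud(f)
hsv=cv2.cvtColor(f["img"],cv2.COLOR_RGB2HSV)
m=np.zeros((480,640),np.uint8); m[100:250,300:380]=1
m&=((hsv[...,2]>190)).astype(np.uint8)
cs,_=cv2.findContours(m,cv2.RETR_EXTERNAL,cv2.CHAIN_APPROX_NONE); k=max(cs,key=cv2.contourArea)[:,0]
W=np.array([ray(f,u,v,4) for u,v in k]); print("pad",cv2.minAreaRect(W[:,:2].astype(np.float32)),m.sum(),np.median(C[m>0][:,2]))
for z in (108,):
    m=((C[...,2]>z)&(C[...,2]<122)&(abs(C[...,0]-655)<80)&(abs(C[...,1]+45)<120)).astype(np.uint8)
    cs,_=cv2.findContours(m,cv2.RETR_EXTERNAL,cv2.CHAIN_APPROX_NONE); k=max(cs,key=cv2.contourArea)[:,0]
    W=np.array([ray(f,u,v,116) for u,v in k]); print("lamptop",cv2.minAreaRect(W[:,:2].astype(np.float32)),np.median(C[m>0][:,2]))
E
python3 m4.py
```

```text
pad ((530.1090698242188, -4.4236907958984375), (204.77099609375, 80.25408172607422), 73.13325500488281) 7665 4.581910336630304
lamptop ((653.3133544921875, -40.82232666015625), (166.4345703125, 55.476806640625), 72.98274230957031) 115.87599346298376
```

Run:
```python
from h import *
f=np.load('w3.npy',allow_pickle=True).item(); C=cloud(f)
hsv=cv2.cvtColor(f["img"],cv2.COLOR_RGB2HSV)
m=np.zeros((480,640),np.uint8); m[100:250,300:380]=1
m&=((hsv[...,2]>190)).astype(np.uint8); m=cv2.morphologyEx(m,cv2.MORPH_OPEN,np.ones((7,7),np.uint8))
cs,_=cv2.findContours(m,cv2.RETR_EXTERNAL,cv2.CHAIN_APPROX_NONE); k=max(cs,key=cv2.contourArea)[:,0]
print(k.min(0),k.max(0))
W=np.array([ray(f,u,v,4) for u,v in k]); print("pad",cv2.minAreaRect(W[:,:2].astype(np.float32)))
st()
```

```text
[312 110] [371 242]
pad ((530.5643920898438, -5.238922119140625), (182.10414123535156, 78.82292175292969), 73.18666076660156)
t 1.73 p [502.685   0.673 324.653] q [ 0.324  0.225 -0.477  1.802  0.104  1.133 -0.46 ] F [ 0.184  7.287 -0.365] T [ 0.459 -0.061  0.029] w 61.7
[[ 0.963 -0.27   0.008]
 [-0.27  -0.963  0.01 ]
 [ 0.005 -0.011 -1.   ]]
```

```bash
cat >> h.py <<'E'
LY=-16.85; PAD=np.array([530.2,-4.8,4.]); LX=yawv(LY); LYv=yawv(LY+90)
BO=np.array([598.2,-291,0])
E
python3 - <<'E'
from h import *
R=toolR(-PZ,PN); tcp=PC+PZ*(50-41); print(tcp+PZ*130)
move(tcp+PZ*130,R)
E
```

```text
[511.585 278.093 179.98 ]
d [ -66.9 -267.9  147.4] a [  8.9  38.8 -26. ] rows 7.5
```

Emit:
send_rows --motion '[{"gripper": -0.4, "dx": -8, "dy": -33, "dz": 0, "ax": 1, "ay": 5, "az": -3}, {"gripper": -0.4, "dx": -17, "dy": -67, "dz": 15, "ax": 2, "ay": 10, "az": -6}, {"gripper": -0.4, "dx": -25, "dy": -100, "dz": 30, "ax": 3, "ay": 15, "az": -10}, {"gripper": -0.4, "dx": -33, "dy": -134, "dz": 50, "ax": 4, "ay": 20, "az": -13}, {"gripper": -0.4, "dx": -42, "dy": -167, "dz": 70, "ax": 5, "ay": 25, "az": -16}, {"gripper": -0.4, "dx": -50, "dy": -200, "dz": 95, "ax": 7, "ay": 30, "az": -20}, {"gripper": -0.4, "dx": -58, "dy": -234, "dz": 120, "ax": 8, "ay": 34, "az": -23}, {"gripper": -0.4, "dx": -67, "dy": -268, "dz": 147, "ax": 9, "ay": 39, "az": -26}]'

```text
time: 2.4
position: [516.1, 200.2, 230.3]
eef_rot: [-2.98, -0.127, -0.884]
contact_force: [0.8, -1.0, 0.1]
width: 61.5
```

Run:
```python
from h import *
f=optics.grab_frame("wrist"); cv2.imwrite("pics/w4.png",f["img"][:,:,::-1]); np.save('w4.npy',f,allow_pickle=True)
st()
R=toolR(-PZ,PN); tcp=PC+PZ*(50-41)
move(tcp+PZ*130,R)
```

```text
t 2.45 p [515.285 201.437 228.804] q [-0.222  0.214 -0.435  2.234  1.117  0.411 -1.519] F [-3.032  1.45  -1.98 ] T [0.01  0.621 0.093] w 61.8
[[ 0.834  0.09   0.544]
 [ 0.072 -0.996  0.054]
 [ 0.547 -0.006 -0.837]]
d [-24.2 -76.4  43. ] a [ 3.4  6.8 -5.1] rows 2.2
```

View pics/w4.png

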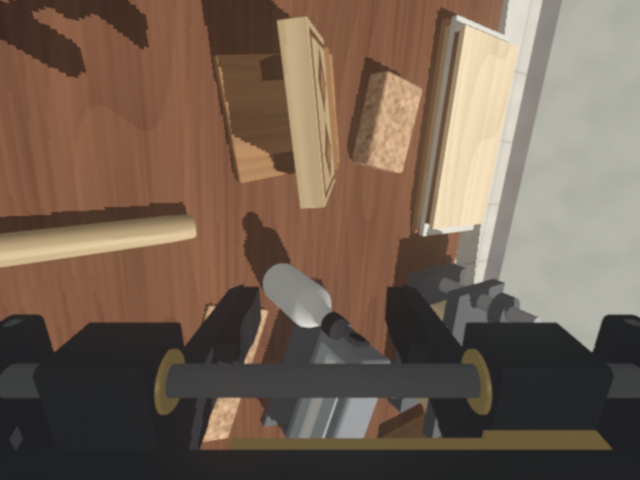

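Run:
```python
from h import *
f=np.load('w4.npy',allow_pickle=True).item(); C=cloud(f)
D=C-PC; PY=np.cross(PZ,PN)
L=np.stack([D@PN,D@PY,D@PZ],-1)
near=(abs(L[...,0])<30)&(abs(L[...,1])<90)&(abs(L[...,2])<70)
top=near&(L[...,2]>40)&(abs(L[...,0])<22)
face=near&(L[...,0]>5)&(L[...,2]<40)&(L[...,2]>-35)&(abs(L[...,1])<60)
for nm,m in (("top",top),("face",face)):
    P=L[m]; print(nm,m.sum(),np.percentile(P,[1,5,50,95,99],axis=0)); c=P.mean(0); n=np.linalg.svd(P-c,full_matrices=False)[2][2]; print("normal(local)",n)
```

```text
top 5820 [[-10.927 -65.329  41.163]
 [ -9.899 -57.812  46.014]
 [  0.986  12.414  52.029]
 [ 10.874  66.62   53.265]
 [ 11.328  70.976  53.757]]
normal(local) [-0.141  0.    -0.99 ]
face 1364 [[ 11.107 -58.46  -33.896]
 [ 11.286 -52.001 -30.084]
 [ 11.508   6.901  11.044]
 [ 12.199  55.235  37.419]
 [ 12.35   59.01   39.628]]
normal(local) [ 1.    -0.001  0.001]
```

```bash
cat >> h.py <<'E'
PY=np.cross(PZ,PN); PC=PC+.5*PN+2.2*PZ
E
python3 - <<'E'
from h import *
f=np.load('w4.npy',allow_pickle=True).item(); C=cloud(f)
D=C-PC; L=np.stack([D@PN,D@PY,D@PZ],-1)
m=(abs(L[...,0])<9)&(abs(L[...,2]-50)<3)
m&=abs(L[...,1])<100
print(np.percentile(L[m][:,1],[0,.3,1,2,98,99,99.7,100]), PC)
R=toolR(-PZ,PN)
move(PC+PZ*(9+65),R); print(PC+PZ*74)
E
```

```text
[-67.614 -66.664 -65.384 -63.404  70.056  71.042  71.913  72.403] [598.189 295.398  75.507]
d [-16.5 -80.5 105.2] a [ 3.4  6.8 -5.1] rows 3.2
[551.545 286.078 132.194]
```

Emit:
send_rows --motion '[{"gripper": -0.4, "dx": -8, "dy": -35, "dz": 20, "ax": 1.5, "ay": 3.4, "az": -2.5}, {"gripper": -0.4, "dx": -16, "dy": -70, "dz": 45, "ax": 3.4, "ay": 6.8, "az": -5}, {"gripper": -0.4, "dx": -16, "dy": -83, "dz": 75, "ax": 3.4, "ay": 6.8, "az": -5}, {"gripper": -0.4, "dx": -16, "dy": -83, "dz": 105, "ax": 3.4, "ay": 6.8, "az": -5}, {"gripper": -0.4, "dx": -16, "dy": -83, "dz": 105, "ax": 3.4, "ay": 6.8, "az": -5}, {"gripper": -0.4, "dx": -16, "dy": -83, "dz": 105, "ax": 3.4, "ay": 6.8, "az": -5}]'

```text
time: 2.95
position: [552.3, 288.7, 130.2]
eef_rot: [-2.878, -0.281, -1.045]
contact_force: [-0.5, 0.4, -0.9]
width: 62.0
```

```bash
cat >> h.py <<'E'
PC=PC+2.4*PY
E
python3 - <<'E'
from h import *
st()
move(PC+PZ*9,toolR(-PZ,PN))
E
```

```text
t 2.95 p [552.317 288.734 130.209] q [-0.379  0.539 -0.415  2.204  1.977  0.555 -2.338] F [-0.534  0.418 -0.913] T [-0.178  0.489 -0.043] w 62.0
[[ 0.753  0.194  0.629]
 [ 0.149 -0.981  0.124]
 [ 0.641 -0.    -0.767]]
d [ 0.4 -0.  62.7] a [ 0.1  0.1 -0.1] rows 1.5
```

Emit:
send_rows --motion '[{"gripper": -0.4, "dx": 0, "dy": 0, "dz": 20, "ax": 0, "ay": 0, "az": 0}, {"gripper": -0.4, "dx": 0, "dy": 0, "dz": 40, "ax": 0, "ay": 0, "az": 0}, {"gripper": -0.4, "dx": 0.3, "dy": 0, "dz": 60, "ax": 0, "ay": 0, "az": 0}, {"gripper": -0.4, "dx": 0.3, "dy": 0, "dz": 62, "ax": 0, "ay": 0, "az": 0}, {"gripper": -0.4, "dx": 0.3, "dy": 0, "dz": 62, "ax": 0, "ay": 0, "az": 0}]'

```text
time: 3.37
position: [592.3, 294.9, 82.2]
eef_rot: [-2.882, -0.278, -1.044]
contact_force: [-0.3, -0.1, 1.4]
width: 61.8
```

Run:
```python
from h import *
st()
move(PC+PZ*9,toolR(-PZ,PN))
f=optics.grab_frame("wrist"); cv2.imwrite("pics/w5.png",f["img"][:,:,::-1])
f=optics.grab_frame("scene"); crop(f,"s5.png",320,120,560,300,3)
```

```text
t 3.37 p [592.285 294.9    82.236] q [-0.352  0.682 -0.403  2.118  2.096  0.583 -2.389] F [-0.269 -0.087  1.37 ] T [-0.127  0.484  0.028] w 61.8
[[ 0.754  0.191  0.629]
 [ 0.147 -0.982  0.121]
 [ 0.64   0.001 -0.768]]
d [ 0.2 -1.7 -0.1] a [ 0.2  0.2 -0.2] rows 0.1
```

View pics/s5.png

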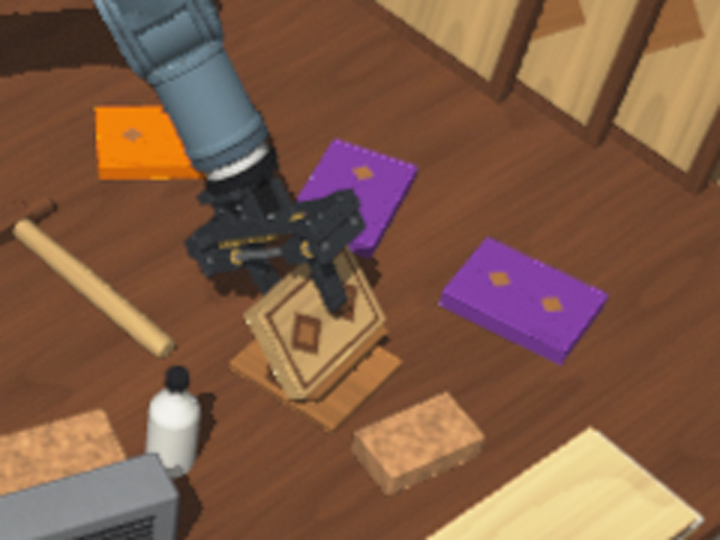

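View pics/w5.png

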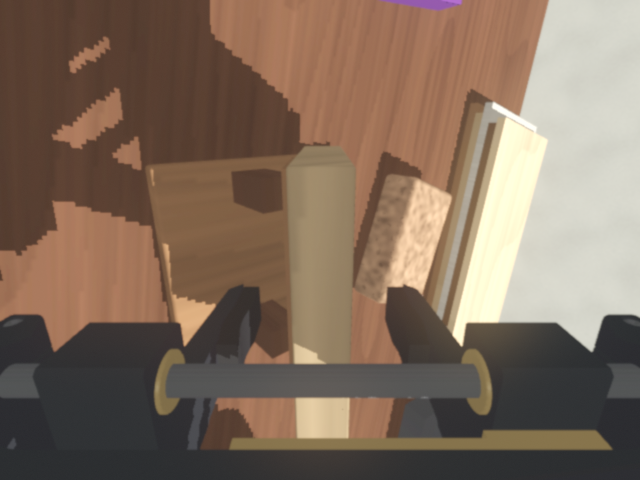

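Emit:
send_rows --motion '[{"gripper": 0.2, "dx": 0, "dy": 0, "dz": 0, "ax": 0, "ay": 0, "az": 0}, {"gripper": 0.4, "dx": 0, "dy": 0, "dz": 0, "ax": 0, "ay": 0, "az": 0}, {"gripper": 0.6, "dx": 0, "dy": 0, "dz": 0, "ax": 0, "ay": 0, "az": 0}, {"gripper": 1, "dx": 0, "dy": 0, "dz": 0, "ax": 0, "ay": 0, "az": 0}, {"gripper": 1, "dx": 0, "dy": 0, "dz": 0, "ax": 0, "ay": 0, "az": 0}, {"gripper": 1, "dx": 0, "dy": 0, "dz": 0, "ax": 0, "ay": 0, "az": 0}]' --newtons 30

```text
time: 3.97
position: [591.5, 296.0, 83.8]
eef_rot: [-2.879, -0.281, -1.045]
contact_force: [0.5, 0.4, -1.2]
width: 23.8
```

Run:
```python
from h import *
st()
```

```text
t 3.97 p [591.459 296.042  83.774] q [-0.354  0.678 -0.402  2.119  2.097  0.582 -2.391] F [ 0.528  0.432 -1.247] T [-0.156  0.443 -0.037] w 23.8
[[ 0.753  0.193  0.629]
 [ 0.148 -0.981  0.124]
 [ 0.641  0.    -0.767]]
```

Emit:
send_rows --motion '[{"gripper": 1, "dx": 0, "dy": 0, "dz": 0, "ax": 0, "ay": 0, "az": 0}, {"gripper": 1, "dx": 0, "dy": 0, "dz": -8, "ax": 0, "ay": 0, "az": 0}, {"gripper": 1, "dx": 0, "dy": 0, "dz": -20, "ax": 0, "ay": 0, "az": 0}, {"gripper": 1, "dx": 3, "dy": 0, "dz": -35, "ax": 0, "ay": 0, "az": 0}, {"gripper": 1, "dx": 8, "dy": 0, "dz": -50, "ax": 0, "ay": 0, "az": 0}, {"gripper": 1, "dx": 12, "dy": 0, "dz": -65, "ax": 0, "ay": 0, "az": 0}, {"gripper": 1, "dx": 20, "dy": 0, "dz": -80, "ax": 0, "ay": 0, "az": 0}, {"gripper": 1, "dx": 20, "dy": 0, "dz": -80, "ax": 0, "ay": 0, "az": 0}]'

```text
time: 4.63
position: [556.0, 289.9, 160.9]
eef_rot: [-2.876, -0.281, -1.049]
contact_force: [-0.1, 0.3, -1.0]
width: 21.8
```

Run:
```python
from h import *
g=np.array([591.459,296.042,83.774]); print("tcp rel panel centre (n,y,z)",(g-PC)@PN,(g-PC)@PY,(g-PC)@PZ)
st()
f=optics.grab_frame("scene"); crop(f,"s6.png",320,120,560,300,3)
f=optics.grab_frame("wrist"); cv2.imwrite("pics/w6.png",f["img"][:,:,::-1])
Rv=toolR(-Z,LX)
move([480,150,260],Rv)
```

```text
tcp rel panel centre (n,y,z) 0.3553497010364168 -0.4497492183411004 10.494030871932578
t 4.63 p [555.996 289.924 160.892] q [-0.401  0.469 -0.384  2.191  1.86   0.502 -2.227] F [-0.122  0.316 -1.018] T [-0.159  0.74   0.041] w 21.8
[[ 0.751  0.194  0.632]
 [ 0.148 -0.981  0.126]
 [ 0.644 -0.001 -0.765]]
d [ -12.6  121.8 -143.1] a [ -9.8 -39.1  26.8] rows 6.8
```

View pics/s6.png

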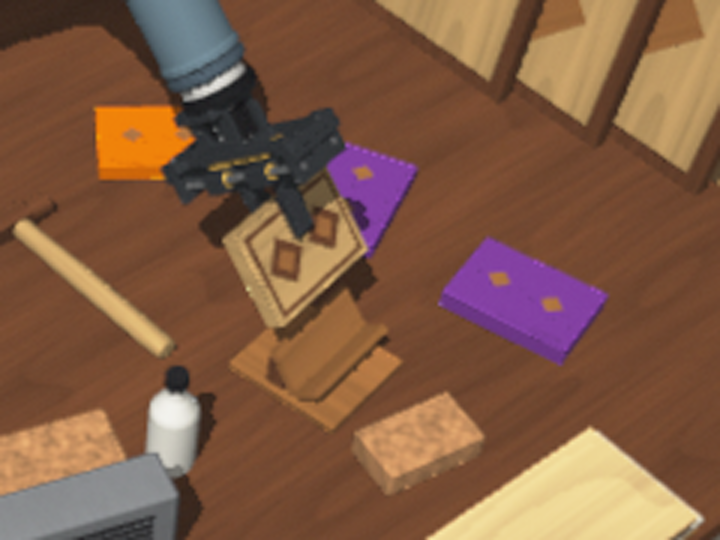

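View pics/w6.png

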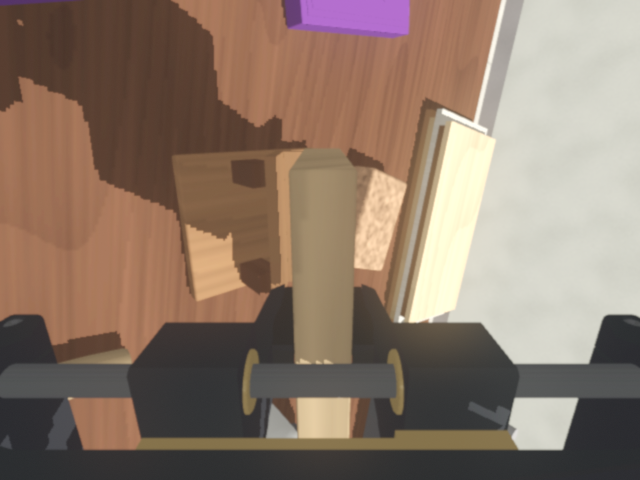

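Emit:
send_rows --motion '[{"gripper": 1, "dx": 0, "dy": 10, "dz": -30, "ax": -1, "ay": -5, "az": 3}, {"gripper": 1, "dx": 0, "dy": 30, "dz": -60, "ax": -2, "ay": -10, "az": 7}, {"gripper": 1, "dx": -4, "dy": 50, "dz": -90, "ax": -4, "ay": -16, "az": 10}, {"gripper": 1, "dx": -8, "dy": 75, "dz": -120, "ax": -6, "ay": -22, "az": 15}, {"gripper": 1, "dx": -10, "dy": 100, "dz": -143, "ax": -7, "ay": -28, "az": 19}, {"gripper": 1, "dx": -12, "dy": 122, "dz": -143, "ax": -8, "ay": -33, "az": 23}, {"gripper": 1, "dx": -13, "dy": 122, "dz": -143, "ax": -10, "ay": -39, "az": 27}, {"gripper": 1, "dx": -13, "dy": 122, "dz": -143, "ax": -10, "ay": -39, "az": 27}]'

```text
time: 5.4
position: [482.6, 154.4, 253.7]
eef_rot: [3.101, -0.198, 0.422]
contact_force: [1.1, -1.6, -3.2]
width: 21.7
```

Run:
```python
from h import *
st()
move([PAD[0],PAD[1],200],toolR(-Z,LX))
```

```text
t 5.4 p [482.639 154.378 253.705] q [ 0.009  0.192 -0.555  2.066  0.39   0.724 -0.924] F [ 1.126 -1.623 -3.223] T [-0.219  0.162 -0.072] w 21.7
[[ 0.956 -0.126  0.266]
 [-0.124 -0.992 -0.022]
 [ 0.267 -0.012 -0.964]]
d [ 50.9 152.6  68. ] a [ -2.  -15.4   9.5] rows 4.2
```

Emit:
send_rows --motion '[{"gripper": 1, "dx": 10, "dy": 30, "dz": 6, "ax": -0.5, "ay": -4, "az": 2}, {"gripper": 1, "dx": 20, "dy": 60, "dz": 12, "ax": -1, "ay": -8, "az": 4}, {"gripper": 1, "dx": 30, "dy": 90, "dz": 24, "ax": -1.5, "ay": -12, "az": 7}, {"gripper": 1, "dx": 40, "dy": 120, "dz": 40, "ax": -2, "ay": -15.4, "az": 9.5}, {"gripper": 1, "dx": 51, "dy": 150, "dz": 55, "ax": -2, "ay": -15.4, "az": 9.5}, {"gripper": 1, "dx": 51, "dy": 152.6, "dz": 68, "ax": -2, "ay": -15.4, "az": 9.5}, {"gripper": 1, "dx": 51, "dy": 152.6, "dz": 68, "ax": -2, "ay": -15.4, "az": 9.5}, {"gripper": 1, "dx": 51, "dy": 152.6, "dz": 68, "ax": -2, "ay": -15.4, "az": 9.5}]'

```text
time: 6.07
position: [529.0, -4.5, 198.5]
eef_rot: [3.107, -0.461, -0.007]
contact_force: [-0.1, 0.6, -1.6]
width: 22.0
```

Run:
```python
from h import *
st()
move([PAD[0],PAD[1],85],toolR(-Z,LX))
f=optics.grab_frame("wrist"); cv2.imwrite("pics/w7.png",f["img"][:,:,::-1]); np.save('w7.npy',f,allow_pickle=True)
```

```text
t 6.07 p [528.993  -4.499 198.537] q [ 0.275  0.423 -0.443  1.872  0.225  0.901 -0.57 ] F [-0.07   0.572 -1.613] T [-0.008 -0.057 -0.003] w 22.0
[[ 0.957 -0.29  -0.005]
 [-0.29  -0.957 -0.   ]
 [-0.004  0.002 -1.   ]]
d [  1.7  -0.2 113.5] a [ 0.1  0.3 -0. ] rows 2.7
```

View pics/w7.png

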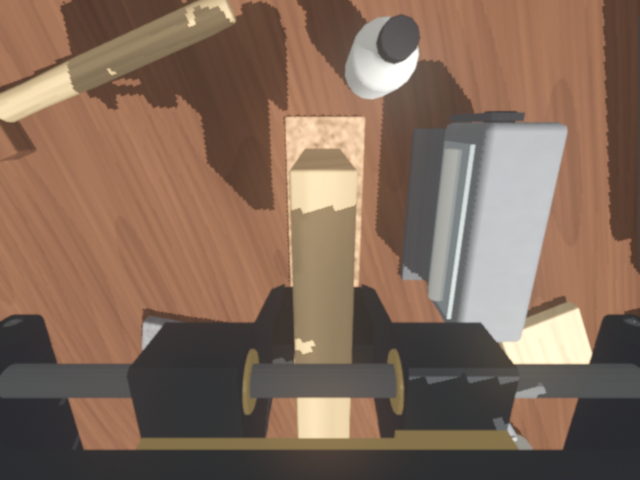

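Run:
```python
from h import *
f=np.load('w7.npy',allow_pickle=True).item()
for u,v in ((287,117),(364,117),(290,270),(361,270)):
    w=ray(f,u,v,4)-PAD; print(u,v,w@LX,w@LYv)
C=cloud(f); s=(abs(C[...,2]-102-35)<8)&(abs(C[...,0]-530)<60)&(abs(C[...,1])<90); s=(abs((C-PAD)@LX)<20)&(abs((C-PAD)@LYv)<90)&(C[...,2]>150)&(C[...,2]<260)
s[300:]=False
P=C[s]; print(s.sum(),np.median(P[:,2]),np.percentile((P-PAD)@LX,[2,50,98]),((P-PAD)@LYv).max())
print(r.sense()["position"])
```

```text
287 117 -37.11784160039763 89.68597948014734
364 117 36.56693992518795 89.69405936611847
290 270 -39.202119627596765 -70.19575939503414
361 270 39.562285378237014 -70.0141669007101
9752 237.40941975506098 [-12.578  -1.733  13.866] 69.98254320641134
[529.457  -3.506 199.52 ]
```

Emit:
send_rows --motion '[{"gripper": 1, "dx": 1, "dy": -0.5, "dz": 35, "ax": 0, "ay": 0.2, "az": 0}, {"gripper": 1, "dx": 1, "dy": -0.5, "dz": 70, "ax": 0, "ay": 0.2, "az": 0}, {"gripper": 1, "dx": 1, "dy": -0.5, "dz": 100, "ax": 0, "ay": 0.2, "az": 0}, {"gripper": 1, "dx": 1, "dy": -0.5, "dz": 118, "ax": 0, "ay": 0.2, "az": 0}, {"gripper": 1, "dx": 1, "dy": -0.5, "dz": 122, "ax": 0, "ay": 0.2, "az": 0}, {"gripper": 1, "dx": 1, "dy": -0.5, "dz": 124, "ax": 0, "ay": 0.2, "az": 0}, {"gripper": 1, "dx": 1, "dy": -0.5, "dz": 124, "ax": 0, "ay": 0.2, "az": 0}, {"gripper": 1, "dx": 1, "dy": -0.5, "dz": 124, "ax": 0, "ay": 0.2, "az": 0}]'

```text
time: 6.78
position: [531.5, -2.7, 77.2]
eef_rot: [3.108, -0.457, 0.006]
contact_force: [-0.0, 0.8, -0.9]
width: 21.8
```

Run:
```python
from h import *
st()
move([PAD[0],PAD[1],65],toolR(-Z,LX))
```

```text
t 6.78 p [531.455  -2.661  77.188] q [ 0.205  0.605 -0.367  1.943  0.345  0.651 -0.671] F [-0.042  0.816 -0.92 ] T [-0.045 -0.006  0.022] w 21.8
[[ 0.958 -0.288  0.003]
 [-0.288 -0.958 -0.001]
 [ 0.004 -0.    -1.   ]]
d [-0.6  2.4 12.2] a [-0.  -0.2  0.1] rows 0.3
```

Emit:
send_rows --motion '[{"gripper": 1, "dx": -0.6, "dy": 2.4, "dz": 4, "ax": 0, "ay": -0.2, "az": 0.1}, {"gripper": 1, "dx": -0.6, "dy": 2.4, "dz": 8, "ax": 0, "ay": -0.2, "az": 0.1}, {"gripper": 1, "dx": -0.6, "dy": 2.4, "dz": 10, "ax": 0, "ay": -0.2, "az": 0.1}, {"gripper": 1, "dx": -0.6, "dy": 2.4, "dz": 11, "ax": 0, "ay": -0.2, "az": 0.1}, {"gripper": 1, "dx": -0.6, "dy": 2.4, "dz": 11, "ax": 0, "ay": -0.2, "az": 0.1}]'

```text
time: 7.2
position: [530.0, -4.9, 66.0]
eef_rot: [-3.108, 0.46, 0.001]
contact_force: [0.6, 0.5, -2.1]
width: 22.0
```

Run:
```python
from h import *
st()
move([PAD[0],PAD[1],65],toolR(-Z,LX))
```

```text
t 7.2 p [530.018  -4.867  65.972] q [ 0.203  0.623 -0.358  1.947  0.353  0.633 -0.676] F [ 0.602  0.5   -2.093] T [-0.11  -0.072 -0.029] w 22.0
[[ 0.957 -0.29  -0.   ]
 [-0.29  -0.957  0.   ]
 [-0.    -0.    -1.   ]]
d [ 0.2 -0.1  1. ] a [-0.  0.  0.] rows 0.0
```

Emit:
send_rows --motion '[{"gripper": 1, "dx": 0, "dy": 0, "dz": 1, "ax": 0, "ay": 0, "az": 0}, {"gripper": 1, "dx": 0, "dy": 0, "dz": 1.5, "ax": 0, "ay": 0, "az": 0}, {"gripper": 1, "dx": 0, "dy": 0, "dz": 1.5, "ax": 0, "ay": 0, "az": 0}]'

```text
time: 7.45
position: [530.3, -4.8, 65.6]
eef_rot: [3.107, -0.46, 0.0]
contact_force: [-3.3, 0.6, 11.5]
width: 21.8
```

Run:
```python
from h import *
st()
```

```text
t 7.45 p [530.279  -4.783  65.566] q [ 0.202  0.624 -0.358  1.947  0.355  0.632 -0.677] F [-3.341  0.628 11.503] T [-0.098  0.878 -0.026] w 21.8
[[ 0.957 -0.29  -0.   ]
 [-0.29  -0.957 -0.   ]
 [ 0.     0.    -1.   ]]
```

Emit:
send_rows --motion '[{"gripper": 1, "dx": 0, "dy": 0, "dz": -0.3, "ax": 0, "ay": 0, "az": 0}, {"gripper": 0.45, "dx": 0, "dy": 0, "dz": -0.3, "ax": 0, "ay": 0, "az": 0}, {"gripper": 0.4, "dx": 0, "dy": 0, "dz": -0.3, "ax": 0, "ay": 0, "az": 0}, {"gripper": 0.3, "dx": 0, "dy": 0, "dz": -0.3, "ax": 0, "ay": 0, "az": 0}, {"gripper": 0.1, "dx": 0, "dy": 0, "dz": -0.3, "ax": 0, "ay": 0, "az": 0}, {"gripper": -0.2, "dx": 0, "dy": 0, "dz": -0.3, "ax": 0, "ay": 0, "az": 0}, {"gripper": -0.2, "dx": 0, "dy": 0, "dz": -0.3, "ax": 0, "ay": 0, "az": 0}, {"gripper": -0.2, "dx": 0, "dy": 0, "dz": -0.3, "ax": 0, "ay": 0, "az": 0}]'

```text
time: 8.12
position: [530.3, -4.8, 65.8]
eef_rot: [3.107, -0.46, -0.0]
contact_force: [-0.4, 0.9, -0.1]
width: 52.9
```

Run:
```python
from h import *
st()
f=optics.grab_frame("wrist"); cv2.imwrite("pics/w8.png",f["img"][:,:,::-1]); np.save('w8.npy',f,allow_pickle=True)
f=optics.grab_frame("scene"); crop(f,"s8.png",220,180,420,360,3.3)
```

```text
t 8.12 p [530.255  -4.813  65.805] q [ 0.202  0.624 -0.358  1.946  0.354  0.632 -0.677] F [-0.388  0.928 -0.106] T [ 0.02  -0.079  0.017] w 52.9
[[ 0.957 -0.29  -0.   ]
 [-0.29  -0.957 -0.   ]
 [-0.     0.    -1.   ]]
```

View pics/w8.png

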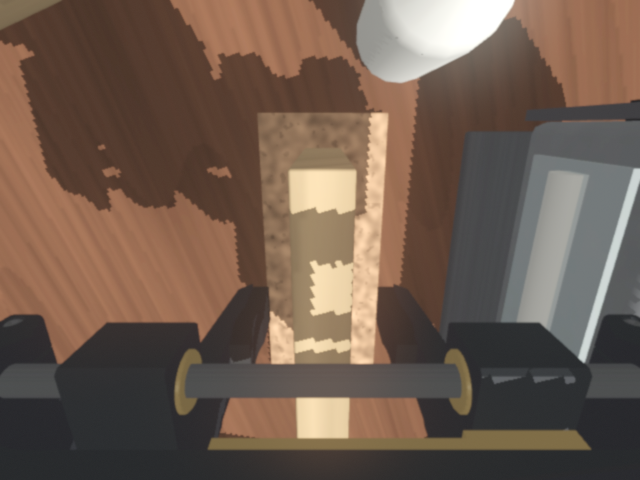

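View pics/s8.png

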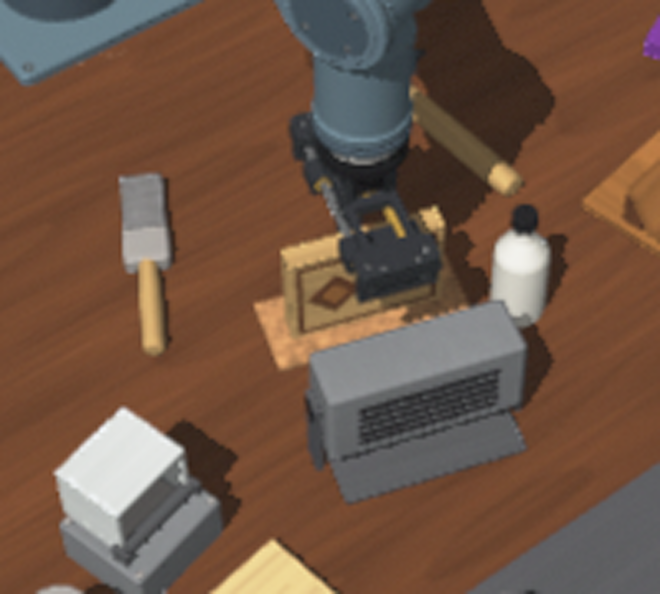

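Emit:
send_rows --motion '[{"gripper": -0.2, "dx": 0, "dy": 0, "dz": -10, "ax": 0, "ay": 0, "az": 0}, {"gripper": -0.2, "dx": 0, "dy": 0, "dz": -25, "ax": 0, "ay": 0, "az": 0}, {"gripper": -0.2, "dx": 0, "dy": 0, "dz": -50, "ax": 0, "ay": 0, "az": 0}, {"gripper": -0.2, "dx": 0, "dy": 0, "dz": -85, "ax": 0, "ay": 0, "az": 0}, {"gripper": -0.2, "dx": 0, "dy": 0, "dz": -120, "ax": 0, "ay": 0, "az": 0}, {"gripper": -0.2, "dx": 0, "dy": 0, "dz": -160, "ax": 0, "ay": 0, "az": 0}, {"gripper": -0.2, "dx": 0, "dy": 0, "dz": -190, "ax": 0, "ay": 0, "az": 0}, {"gripper": -0.2, "dx": 0, "dy": 0, "dz": -190, "ax": 0, "ay": 0, "az": 0}]'

```text
time: 8.88
position: [533.8, -4.1, 262.9]
eef_rot: [-3.107, 0.46, -0.017]
contact_force: [0.9, 0.1, -0.2]
width: 52.9
```

```bash
cat > fit.py <<'E'
from h import *
from scipy.optimize import least_squares
s=r.sense()
data=[([1.067,.537,-.004,1.538,.003,1.067,-.071],[275.414,-588.445,238.3],[[.424,-.906,0],[-.906,-.424,.001],[-.001,0,-1]]),
([.721,.377,-.243,1.589,.096,1.187,-.029],[484.753,-341.883,320.702],[[.884,-.468,0],[-.468,-.884,0],[0,0,-1]]),
([.331,.225,-.466,1.802,.107,1.133,-.454],[502.774,-9.517,324.158],[[.96,-.28,.007],[-.28,-.96,.004],[.005,-.006,-1]]),
([-.222,.214,-.435,2.234,1.117,.411,-1.519],[515.285,201.437,228.804],[[.834,.09,.544],[.072,-.996,.054],[.547,-.006,-.837]]),
([-.379,.539,-.415,2.204,1.977,.555,-2.338],[552.317,288.734,130.209],[[.753,.194,.629],[.149,-.981,.124],[.641,0,-.767]]),
([-.352,.682,-.403,2.118,2.096,.583,-2.389],[592.285,294.9,82.236],[[.754,.191,.629],[.147,-.982,.121],[.64,.001,-.768]]),
([.009,.192,-.555,2.066,.39,.724,-.924],[482.639,154.378,253.705],[[.956,-.126,.266],[-.124,-.992,-.022],[.267,-.012,-.964]]),
([.202,.624,-.358,1.946,.354,.632,-.677],[530.255,-4.813,65.805],[[.957,-.29,0],[-.29,-.957,0],[0,0,-1]])]
import itertools
def rz(a): return Ro.from_euler('z',a)
def ryy(a): return Ro.from_euler('y',a)
def fk(q,h,a,b,c,sg,off=0,e=0,e2=0):
    A=rz(sg[0]*q[0])*ryy(q[1])*rz(sg[1]*q[2]); el=Ro.as_matrix(A)@np.array([0,0,a])+[0,0,h]
    B=A*ryy(q[3])*rz(sg[2]*q[4]); w=el+B.as_matrix()@[0,0,b]
    D=B*ryy(q[5])*rz(sg[3]*q[6]+off)
    return w+(B*ryy(q[5])).as_matrix()@[e,0,c], D.as_matrix()
if __name__=="__main__":
    best=None
    for sg in itertools.product([1,-1],repeat=4):
        def f(x):
            o=[]
            for q,p,R in data:
                pp,RR=fk(q,*x[:4],sg,x[4],x[5]); o+=list((pp-p)/1.)+list(100*(RR-R).ravel())
            return np.array(o)
        for off in (0,np.pi):
            s=least_squares(f,[330,400,400,250,off,0]); 
            if best is None or s.cost<best[0]: best=(s.cost,sg,s.x,f(s.x))
    print(best[:3]); print(best[3].reshape(len(data),-1)[:,:3])
E
python3 fit.py
```

```text
(np.float64(4414.002247448547), (-1, -1, -1, -1), array([257.652, 561.231, 464.191, 278.876,   3.141,  46.871]))
[[ 37.99   22.936  -1.523]
 [ 14.435  35.567   6.186]
 [-13.057  33.968   7.625]
 [-21.86    1.62   -7.433]
 [  7.958  21.012   4.426]
 [ 16.097  25.677   1.325]
 [-32.405  17.316  -4.618]
 [  2.253  23.867  -5.989]]
```

```bash
cat > fit2.py <<'E'
from fit import *
def fk2(q,x):
    x=np.asarray(x)
    A1=rz(-q[0]); A2=A1*ryy(q[1]); A3=A2*rz(-q[2]); A4=A3*ryy(q[3]); A5=A4*rz(-q[4]); A6=A5*ryy(q[5]); A7=A6*rz(-q[6]+np.pi)
    p=np.array([0,0,x[0]])
    for A,(u) in ((A1,[x[1],x[2],0]),(A3,[x[3],x[4],x[5]]),(A5,[x[6],x[7],x[8]]),(A6,[x[9],x[10],x[11]])):
        p=p+A.as_matrix()@np.array(u)
    return p,A7.as_matrix()
def f2(x): return np.concatenate([fk2(q,x)[0]-p for q,p,R in data]+[1e-3*np.array(x)])
sol=least_squares(f2,[257,0,0,0,0,561,0,0,464,46,0,279]); X=sol.x
if __name__=="__main__":
    print(X); print(f2(X)[:24].reshape(-1,3))
    print([np.abs(fk2(q,X)[1]-np.array(R)).max() for q,p,R in data])
E
python3 fit2.py
```

```text
[347.561   0.642 -23.915   0.785 -20.352 503.784   0.033   0.216 446.144
   1.319  -0.444 326.125]
[[-0.037  0.014  0.005]
 [ 0.017  0.001  0.086]
 [ 0.013  0.204 -0.077]
 [ 0.099 -0.006  0.109]
 [ 0.234 -0.162  0.045]
 [-0.299  0.153 -0.143]
 [-0.056 -0.346 -0.036]
 [ 0.134  0.157  0.012]]
[np.float64(0.0009309211053059302), np.float64(0.00047042140381126085), np.float64(0.0005588773433924388), np.float64(0.0006721891954861725), np.float64(0.0010324965613094372), np.float64(0.000977558344452123), np.float64(0.0004986033954177543), np.float64(0.0005032309904782863)]
```

```bash
cat > ik.py <<'E'
from fit2 import *
LO=np.array([-2.7,-.37,-1.27,.24,-1.31,.19,-2.76]); HI=np.array([2.7,2.16,1.26,2.4,4.45,1.91,2.76])
def ik(p,R,q0,w=0.0):
    def f(q):
        pp,RR=fk2(q,X); return np.r_[(pp-p)/10, 10*(Ro.from_matrix(RR.T@R).as_rotvec()), w*(q-q0)]
    s=least_squares(f,np.clip(q0,LO+.01,HI-.01),bounds=(LO,HI)); return s.x,np.abs(f(s.x)[:6]).max()
def bpose(U,phi,sg):
    phi=np.radians(phi); d=BX*np.sin(phi)-Z*np.cos(phi); n=BX*np.cos(phi)+Z*np.sin(phi)
    P=BO+BX*U[0]+Z*U[1]-9*n
    return P,toolR(d,sg*BYv)
if __name__=="__main__":
    rng=np.random.default_rng(0)
    for phi in (35,45,55):
      for sg in (1,-1):
        for U in ((-34,44),(3,88)):
            p,R=bpose(U,phi,sg); res=[]
            for k in range(25):
                q,e=ik(p,R,rng.uniform(LO,HI))
                if e<.02: res.append((min(np.r_[q-LO,HI-q]),q))
            res.sort(key=lambda a:-a[0])
            print(phi,sg,U,len(res)); [print("   ",m.round(2),q) for m,q in res[:3]]
E
python3 ik.py
```

```text
35 1 (-34, 44) 17
    0.18 [ 1.447  1.111 -1.084  1.957  1.312  0.372  1.498]
    0.12 [-0.103  1.209  1.11   2.04   4.325  1.37  -2.429]
    0.12 [ 1.413  1.065 -1.025  1.959  1.239  0.312  1.539]
35 1 (3, 88) 16
    0.13 [ 1.334  0.969 -1.014  1.911  0.988  0.318  1.677]
    0.13 [ 1.334  0.968 -1.013  1.911  0.986  0.317  1.678]
    0.09 [ 1.42   1.097 -1.181  1.907  1.239  0.472  1.512]
35 -1 (-34, 44) 20
    0.07 [-0.04   1.094  0.985  2.038  4.384  1.229  0.757]
    0.06 [-0.14   1.3    1.196  2.042  4.278  1.474  0.675]
    0.06 [-0.031  1.08   0.969  2.038  4.391  1.212  0.761]
35 -1 (3, 88) 21
    0.16 [ 1.358  0.999 -1.058  1.91   1.066  0.355 -1.522]
    0.13 [ 1.335  0.97  -1.016  1.911  0.993  0.32  -1.468]
    0.13 [ 1.334  0.969 -1.014  1.911  0.988  0.318 -1.465]
45 1 (-34, 44) 14
    0.26 [ 0.005  1.203  0.994  2.079  4.191  1.465 -2.254]
    0.19 [ 0.113  1.062  0.82   2.075  4.264  1.286 -2.175]
    0.15 [-0.054  1.319  1.107  2.081  4.128  1.595 -2.323]
45 1 (3, 88) 14
    0.15 [ 0.005  1.024  0.92   2.045  4.298  1.283 -2.319]
    0.08 [ 0.139  0.894  0.71   2.03
[... 503 characters left out ...]
089  4.115  1.532 -2.07 ]
    0.23 [ 0.363  1.015  0.539  2.08   4.218  1.283 -1.945]
    0.19 [ 0.472  0.963  0.399  2.074  4.255  1.171 -1.897]
55 1 (3, 88) 19
    0.3 [ 0.022  1.176  0.961  2.076  4.096  1.566 -2.233]
    0.3 [ 0.021  1.177  0.963  2.076  4.095  1.568 -2.234]
    0.24 [-0.012  1.23   1.02   2.077  4.063  1.627 -2.271]
55 -1 (-34, 44) 10
    0.31 [0.187 1.15  0.775 2.088 4.133 1.495 1.092]
    0.31 [0.18  1.158 0.786 2.088 4.128 1.505 1.087]
    0.25 [0.328 1.036 0.584 2.082 4.204 1.322 1.179]
55 -1 (3, 88) 15
    0.21 [0.296 0.921 0.556 2.064 4.244 1.208 1.089]
    0.17 [0.414 0.868 0.401 2.058 4.28  1.094 1.136]
    0.07 [ 0.856  0.815 -0.154  2.033  4.378  0.729  1.273]
```

```bash
cat > scan.py <<'E'
from ik import *
def bpose2(U,phi,psi,sg):
    ph=np.radians(phi); d=yawv(psi)*np.sin(ph)-Z*np.cos(ph); R=toolR(d,sg*BYv)
    n=R[:,1]; n=n*np.sign(n@BX)
    return BO+BX*U[0]+Z*U[1]-9*n,R
if __name__=="__main__":
    qc=r.sense()["q"]; print(qc)
    for phi in (25,30,35):
      for psi in (15,0,-15,-30):
        for sg in (-1,1):
          o=[]
          for U in ((-36,44),(3,88)):
            best=None
            p0,R0=bpose2((-60,200),0,psi,sg)
            for q3 in (-.9,-.5,-.1,.4):
                qs=np.array([.5-q3,.6,q3,1.6,0,1.,-.85 if sg<0 else 2.2])
                q,e=ik(p0,R0,qs,.05)
                for ph in np.linspace(0,phi,5)[1:]:
                    p,R=bpose2(np.array((-60,200))*(1-ph/phi)+np.array(U)*ph/phi,ph,psi,sg); q,e=ik(p,R,q,.02)
                q,e=ik(p,R,q,.001)
                m=min(np.r_[q-LO,HI-q])
                if e<.03 and (best is None or m>best[0]): best=(m,q)
            o.append(best)
          print(phi,psi,sg,*[("%.2f"%b[0],b[1]) if b else None for b in o])
E
python3 scan.py
```

```text
[ 0.301  0.344 -0.47   1.808  0.183  1.02  -0.533]
25 15 -1 ('0.10', array([ 1.11 ,  0.834, -0.691,  1.908,  0.535,  0.287, -1.127])) ('0.19', array([ 1.075,  0.792, -0.736,  1.842,  0.486,  0.383, -1.143]))
25 15 1 ('0.10', array([ 1.116,  0.838, -0.7  ,  1.908,  0.556,  0.29 ,  1.997])) ('0.20', array([ 1.083,  0.797, -0.747,  1.842,  0.506,  0.387,  1.981]))
25 0 -1 ('0.00', array([ 0.609,  0.686, -0.083,  2.001, -1.135,  0.19 ,  0.323])) ('0.07', array([ 0.922,  0.706, -0.573,  1.911,  0.585,  0.258, -1.331]))
25 0 1 ('0.00', array([ 1.003,  0.774, -0.598,  1.978,  0.954,  0.19 ,  1.524])) ('0.07', array([ 0.929,  0.709, -0.583,  1.911,  0.607,  0.262,  1.792]))
25 -15 -1 ('0.00', array([ 0.85 ,  0.723, -0.477,  2.025,  1.476,  0.19 , -2.229])) ('0.00', array([ 0.703,  0.64 , -0.359,  1.958,  0.754,  0.19 , -1.603]))
25 -15 1 ('0.00', array([ 0.85 ,  0.723, -0.477,  2.025,  1.476,  0.19 ,  0.913])) ('0.00', array([ 0.703,  0.64 , -0.359,  1.958,  0.754,  0.19 ,  1.538]))
25 -30 -1 ('0.14', array([ 0.79 ,  0.72 , -0.491,  2.038,  1.615,  0.335, -2.411])) ('0.01', array([ 0.483,  0
[... 2012 characters left out ...]
.10', array([ 1.242,  0.883, -0.94 ,  2.005,  1.673,  0.292,  0.903]))
35 -15 -1 ('0.11', array([ 1.266,  0.987, -0.982,  2.117,  2.151,  0.555, -2.648])) ('0.19', array([ 1.177,  0.875, -0.963,  2.058,  1.951,  0.494, -2.569]))
35 -15 1 ('0.28', array([ 1.266,  0.987, -0.982,  2.117,  2.151,  0.555,  0.494])) ('0.30', array([ 1.177,  0.875, -0.963,  2.058,  1.951,  0.494,  0.572]))
35 -30 -1 ('0.00', array([ 1.114,  0.932, -0.912,  2.137,  2.145,  0.713, -2.76 ])) ('0.00', array([ 0.933,  0.758, -0.754,  2.076,  1.975,  0.55 , -2.76 ]))
35 -30 1 ('0.26', array([ 1.026,  0.862, -0.79 ,  2.142,  2.186,  0.628,  0.27 ])) ('0.32', array([ 0.882,  0.73 , -0.685,  2.079,  1.992,  0.507,  0.334]))
```

```bash
sed -i 's/for phi in (25,30,35)/for phi in (40,45,50)/; s/for psi in (15,0,-15,-30)/for psi in (5,-5,-15,-25)/; s/for sg in (-1,1)/for sg in (1,)/' scan.py; python3 scan.py
```

```text
[ 0.301  0.344 -0.47   1.808  0.183  1.02  -0.533]
40 5 1 ('0.10', array([ 1.521,  1.217, -1.173,  2.059,  1.929,  0.448,  0.976])) ('0.13', array([ 1.416,  1.069, -1.137,  2.014,  1.781,  0.376,  0.966]))
40 -5 1 ('0.15', array([ 1.446,  1.153, -1.118,  2.119,  2.22 ,  0.532,  0.614])) ('0.11', array([ 1.382,  1.071, -1.159,  2.069,  2.044,  0.524,  0.679]))
40 -15 1 ('0.21', array([ 1.345,  1.09 , -1.058,  2.16 ,  2.346,  0.654,  0.395])) ('0.24', array([ 1.241,  0.948, -1.026,  2.108,  2.206,  0.57 ,  0.378]))
40 -25 1 ('0.22', array([ 1.217,  1.025, -0.984,  2.182,  2.357,  0.771,  0.269])) ('0.27', array([ 1.074,  0.852, -0.891,  2.127,  2.226,  0.638,  0.22 ]))
45 5 1 ('0.05', array([ 1.592,  1.322, -1.219,  2.084,  2.094,  0.458,  0.919])) ('0.01', array([ 1.518,  1.239, -1.262,  2.046,  1.968,  0.467,  0.925]))
45 -5 1 ('0.06', array([ 1.542,  1.313, -1.213,  2.149,  2.351,  0.622,  0.634])) ('0.09', array([ 1.43 ,  1.141, -1.182,  2.109,  2.277,  0.546,  0.518]))
45 -15 1 ('0.11', array([ 1.442,  1.253, -1.161,  2.196,  2.479,  0.781,  0.419])) ('0.15', array([ 1.326,  1.076, -1.125,  2.15 ,  2.38 ,  0.694,  0.318]))
45 -25 1 ('0.18', array([ 1.271,  1.126, -1.036,  2.221,  2.514,  0.895,  0.201])) ('0.23', array([ 1.17 ,  0.978, -1.016,  2.169,  2.379,  0.806,  0.168]))
50 5 1 ('0.01', array([ 1.659,  1.438, -1.257,  2.102,  2.224,  0.465,  0.905])) ('0.00', array([ 1.562,  1.307, -1.268,  2.073,  2.172,  0.438,  0.798]))
50 -5 1 ('0.00', array([ 1.617,  1.458, -1.268,  2.173,  2.475,  0.672,  0.657])) ('0.00', array([ 1.509,  1.3  , -1.268,  2.14 ,  2.413,  0.634,  0.529]))
50 -15 1 ('0.07', array([ 1.504,  1.381, -1.202,  2.224,  2.627,  0.854,  0.407])) ('0.05', array([ 1.407,  1.24 , -1.221,  2.185,  2.516,  0.82 ,  0.337]))
50 -25 1 ('0.15', array([ 1.301,  1.211, -1.047,  2.252,  2.67 ,  0.996,  0.125])) ('0.19', array([ 1.213,  1.075, -1.061,  2.207,  2.534,  0.931,  0.092]))
```

```bash
cat > tg.py <<'E'
from scan import *
PH,PS,SG=38,-15,1
def go(U): 
    p,R=bpose2(U,PH,PS,SG); d,a=move(p,R); return p,R
E
python3 - <<'E'
from h import *
p=[520,-90,280]; move(p,toolR(-Z,yawv(LY+56)))
p=[500,-180,280]; move(p,toolR(-Z,yawv(LY+112)))
E
```

```text
d [ 11.9  86.2 -17.2] a [  0.2  -0.6 -56. ] rows 7.8
d [ 18.8 178.1 -17.3] a [   0.5   -0.6 -112. ] rows 15.6
```

Emit:
send_rows --motion '[{"gripper": 1, "dx": 2, "dy": 11, "dz": -17, "ax": 0, "ay": 0, "az": -7}, {"gripper": 1, "dx": 4, "dy": 22, "dz": -17, "ax": 0, "ay": 0, "az": -14}, {"gripper": 1, "dx": 5, "dy": 33, "dz": -17, "ax": 0, "ay": 0, "az": -21}, {"gripper": 1, "dx": 6, "dy": 44, "dz": -17, "ax": 0, "ay": 0, "az": -28}, {"gripper": 1, "dx": 8, "dy": 55, "dz": -17, "ax": 0, "ay": 0, "az": -35}, {"gripper": 1, "dx": 10, "dy": 66, "dz": -17, "ax": 0, "ay": 0, "az": -42}, {"gripper": 1, "dx": 11, "dy": 76, "dz": -17, "ax": 0, "ay": 0, "az": -49}, {"gripper": 1, "dx": 12, "dy": 86, "dz": -17, "ax": 0, "ay": 0, "az": -56}]' --newtons 10

```text
time: 9.55
position: [519.7, -90.4, 280.0]
eef_rot: [2.953, 1.06, 0.016]
contact_force: [-0.4, 0.2, 0.0]
width: 1.3
```

Run:
```python
from h import *
st()
p=[500,-180,280]; move(p,toolR(-Z,yawv(LY+112)))
```

```text
t 9.55 p [519.716 -90.379 279.958] q [ 0.59   0.34  -0.622  1.797  0.224  1.064  0.577] F [-0.364  0.236  0.047] T [ 0.015 -0.067  0.007] w 1.3
[[ 0.771  0.636  0.011]
 [ 0.636 -0.771 -0.001]
 [ 0.008  0.007 -1.   ]]
d [-72.2  56.6  -0.2] a [  0.6  -0.2 -55.6] rows 7.8
```

Emit:
send_rows --motion '[{"gripper": 1, "dx": -9, "dy": 7, "dz": 0, "ax": 0, "ay": 0, "az": -7}, {"gripper": 1, "dx": -18, "dy": 14, "dz": 0, "ax": 0, "ay": 0, "az": -14}, {"gripper": 1, "dx": -27, "dy": 21, "dz": 0, "ax": 0, "ay": 0, "az": -21}, {"gripper": 1, "dx": -36, "dy": 28, "dz": 0, "ax": 0, "ay": 0, "az": -28}, {"gripper": 1, "dx": -45, "dy": 35, "dz": 0, "ax": 0, "ay": 0, "az": -35}, {"gripper": 1, "dx": -54, "dy": 42, "dz": 0, "ax": 0, "ay": 0, "az": -42}, {"gripper": 1, "dx": -63, "dy": 49, "dz": 0, "ax": 0, "ay": 0, "az": -49}, {"gripper": 1, "dx": -72, "dy": 56, "dz": 0, "ax": 0, "ay": 0, "az": -56}]'

```text
time: 10.22
position: [499.3, -179.9, 279.9]
eef_rot: [2.099, 2.326, 0.01]
contact_force: [-0.6, -0.6, -0.0]
width: 0.6
```

Run:
```python
from tg import *
st()
print(go((-110,200)))
```

```text
t 10.22 p [ 499.329 -179.86   279.94 ] q [ 0.882  0.384 -0.783  1.783  0.302  1.088  1.669] F [-0.589 -0.555 -0.026] T [ 0.124 -0.107  0.021] w 0.6
[[-0.102  0.995  0.011]
 [ 0.995  0.102 -0.001]
 [-0.002  0.01  -1.   ]]
d [-140.   -29.7   84.9] a [-34.4 -14.6  -3.8] rows 5.3
(array([ 484.954, -322.193,  194.971]), array([[-0.084,  0.8  ,  0.595],
       [ 0.962,  0.22 , -0.159],
       [-0.258,  0.559, -0.788]]))
```

Run:
```python
from tg import *
q=r.sense()["q"]
for U in ((-110,200),(-80,120),(-60,44),(-36,44),(3,88)):
    p,R=bpose2(U,PH,PS,SG); q,e=ik(p,R,q,.01); print(U,p,q,e)
```

```text
(-110, 200) [ 484.954 -322.193  194.971] [ 1.595  0.606 -1.179  2.218  1.615  0.302  0.908] 9.183261141486626e-05
(-80, 120) [ 513.877 -314.226  114.971] [ 1.502  0.913 -1.188  2.209  2.019  0.554  0.645] 1.8324491442636304e-05
(-60, 44) [ 533.159 -308.915   38.971] [ 1.429  1.13  -1.131  2.177  2.24   0.686  0.561] 7.248667426374697e-06
(-36, 44) [ 556.297 -302.542   38.971] [ 1.377  1.137 -1.131  2.141  2.218  0.701  0.56 ] 8.883875009134393e-07
(3, 88) [ 593.897 -292.185   82.971] [ 1.314  1.052 -1.168  2.084  2.053  0.684  0.617] 4.946424817628025e-06
```

Feasible. Move to the first waypoint.

Emit:
send_rows --motion '[{"gripper": 1, "dx": -25, "dy": -5, "dz": 0, "ax": -5, "ay": -2, "az": -0.5}, {"gripper": 1, "dx": -50, "dy": -10, "dz": 10, "ax": -10, "ay": -4, "az": -1}, {"gripper": 1, "dx": -75, "dy": -15, "dz": 25, "ax": -15, "ay": -6, "az": -1.5}, {"gripper": 1, "dx": -100, "dy": -20, "dz": 40, "ax": -20, "ay": -8, "az": -2}, {"gripper": 1, "dx": -120, "dy": -25, "dz": 60, "ax": -25, "ay": -11, "az": -3}, {"gripper": 1, "dx": -140, "dy": -30, "dz": 75, "ax": -30, "ay": -13, "az": -3.5}, {"gripper": 1, "dx": -140, "dy": -30, "dz": 85, "ax": -34.4, "ay": -14.6, "az": -3.8}, {"gripper": 1, "dx": -140, "dy": -30, "dz": 85, "ax": -34.4, "ay": -14.6, "az": -3.8}]'

```text
time: 10.88
position: [477.3, -325.6, 198.4]
eef_rot: [1.704, 1.986, 0.268]
contact_force: [0.3, -0.5, -0.1]
width: 0.8
```

Run:
```python
from tg import *
st()
go((-110,200)); go((-80,120)); go((-64,44))
```

```text
t 10.88 p [ 477.334 -325.599  198.45 ] q [ 1.353  0.424 -0.891  2.166  0.922  0.24   1.467] F [ 0.326 -0.535 -0.109] T [ 0.212  0.301 -0.016] w 0.8
[[-0.086  0.866  0.493]
 [ 0.965  0.195 -0.173]
 [-0.246  0.461 -0.853]]
d [3.5 5.7 6.1] a [-6.9 -0.7 -0.3] rows 1.0
d [28.3 -4.6 87.2] a [-6.9 -0.7 -0.3] rows 2.2
d [ 49.8 -25.4 158.9] a [-6.9 -0.7 -0.3] rows 4.0
```

Emit:
send_rows --motion '[{"gripper": 1, "dx": 10, "dy": 0, "dz": 25, "ax": -3, "ay": -0.3, "az": 0}, {"gripper": 1, "dx": 20, "dy": -2, "dz": 50, "ax": -6, "ay": -0.6, "az": -0.3}, {"gripper": 1, "dx": 28, "dy": -4.6, "dz": 80, "ax": -6.9, "ay": -0.7, "az": -0.3}, {"gripper": 1, "dx": 28, "dy": -4.6, "dz": 87, "ax": -6.9, "ay": -0.7, "az": -0.3}, {"gripper": 1, "dx": 28, "dy": -4.6, "dz": 87, "ax": -6.9, "ay": -0.7, "az": -0.3}, {"gripper": 1, "dx": 28, "dy": -4.6, "dz": 87, "ax": -6.9, "ay": -0.7, "az": -0.3}]'

```text
time: 11.38
position: [501.8, -321.7, 125.6]
eef_rot: [1.635, 1.944, 0.328]
contact_force: [-0.6, -0.2, -1.5]
width: 0.8
```

Run:
```python
from tg import *
st()
go((-80,120)); go((-64,44))
f=optics.grab_frame("wrist"); cv2.imwrite("pics/w9.png",f["img"][:,:,::-1]); np.save("w9.npy",f,allow_pickle=True)
f=optics.grab_frame("scene"); crop(f,"s9.png",180,230,360,400,3.5)
```

```text
t 11.38 p [ 501.799 -321.743  125.59 ] q [ 1.386  0.705 -0.981  2.211  2.022  0.358  0.522] F [-0.618 -0.241 -1.519] T [ 0.209  0.501 -0.048] w 0.8
[[-0.088  0.82   0.566]
 [ 0.96   0.221 -0.172]
 [-0.266  0.528 -0.806]]
d [ 9.   6.  14.1] a [-2.   0.3  0.4] rows 0.4
d [ 31.9 -20.6  83.4] a [-2.   0.3  0.4] rows 2.2
```

View pics/w9.png

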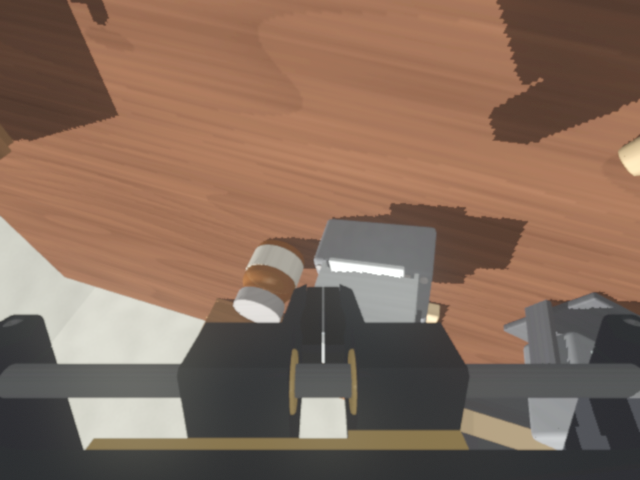

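View pics/s9.png

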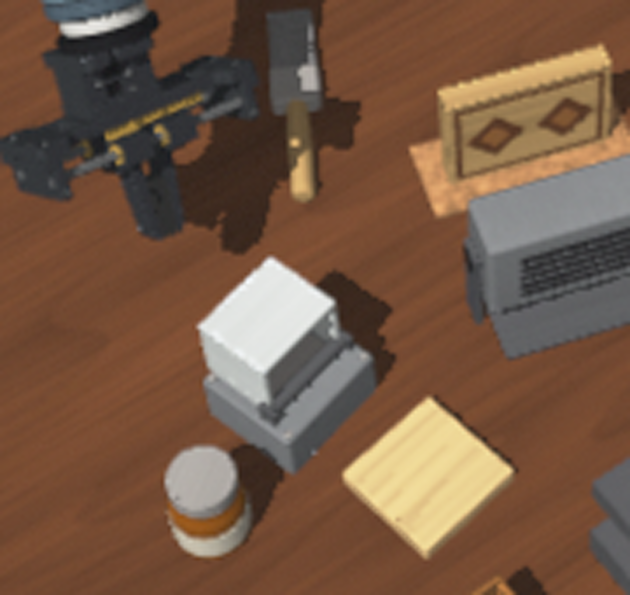

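Run:
```python
from h import *
f=np.load('w9.npy',allow_pickle=True).item(); C=cloud(f); D=C-BO
bx,by=D@BX,D@BYv
m=np.zeros((480,640),bool); m[258:280,325:410]=1
m&=(f["img"].min(-1)>215)
print(m.sum(),np.percentile(bx[m],[2,50,98]),np.percentile(by[m],[2,50,98]),np.percentile(C[...,2][m],[2,50,98]))
m2=np.zeros((480,640),bool); m2[218:285,315:437]=1
h=m2&(abs(C[...,2]-108)<8); print(h.sum())
h=m2&(abs(bx+28)<10)&(C[...,2]>8)&(C[...,2]<48); print("front",h.sum(),np.percentile(bx[h],[2,50,98]),np.percentile(by[h],[1,99]))
v,u=np.where(m); print(u.min(),u.max(),v.min(),v.max())
```

```text
605 [-44.136 -39.309 -32.792] [-26.583  -0.573  27.029] [59.624 60.634 61.465]
0
front 4218 [-28.623 -27.466 -25.931] [-45.751  47.065]
329 403 261 277
```

Run:
```python
from tg import *
go((-68,38))
```

```text
d [ 25.3 -23.3  83.2] a [-2.2 -0.6  0.1] rows 2.2
```

Emit:
send_rows --motion '[{"gripper": 1, "dx": 7, "dy": -6, "dz": 20, "ax": -1, "ay": -0.3, "az": 0}, {"gripper": 1, "dx": 13, "dy": -12, "dz": 42, "ax": -2.2, "ay": -0.6, "az": 0}, {"gripper": 1, "dx": 20, "dy": -18, "dz": 65, "ax": -2.2, "ay": -0.6, "az": 0}, {"gripper": 1, "dx": 25, "dy": -23, "dz": 83, "ax": -2.2, "ay": -0.6, "az": 0}, {"gripper": 1, "dx": 25, "dy": -23, "dz": 83, "ax": -2.2, "ay": -0.6, "az": 0}, {"gripper": 1, "dx": 25, "dy": -23, "dz": 83, "ax": -2.2, "ay": -0.6, "az": 0}]'

```text
time: 11.98
position: [525.1, -311.6, 34.0]
eef_rot: [1.62, 1.927, 0.364]
contact_force: [0.1, -0.3, 0.6]
width: 0.3
```

Run:
```python
from tg import *
st()
go((-68,38)); go((-36,38)); go((-36,60))
```

```text
t 11.98 p [ 525.132 -311.647   34.016] q [ 1.374  1.039 -1.013  2.188  2.334  0.593  0.406] F [ 0.065 -0.299  0.621] T [ 0.183  0.405 -0.025] w 0.3
[[-0.086  0.801  0.593]
 [ 0.962  0.222 -0.16 ]
 [-0.26   0.556 -0.789]]
d [ 0.8 -0.2  0.9] a [-0.2  0.   0.1] rows 0.0
d [ 6.4 26.4 17.8] a [-0.2  0.   0.1] rows 0.8
d [ 0.6 38.6  0.5] a [-0.2  0.   0.1] rows 0.9
```

Emit:
send_rows --motion '[{"gripper": 1, "dx": 1, "dy": 8, "dz": 5, "ax": 0, "ay": 0, "az": 0}, {"gripper": 1, "dx": 3, "dy": 16, "dz": 10, "ax": 0, "ay": 0, "az": 0}, {"gripper": 1, "dx": 5, "dy": 22, "dz": 14, "ax": 0, "ay": 0, "az": 0}, {"gripper": 1, "dx": 6.4, "dy": 26.4, "dz": 17.8, "ax": 0, "ay": 0, "az": 0}, {"gripper": 1, "dx": 6.4, "dy": 26.4, "dz": 17.8, "ax": 0, "ay": 0, "az": 0}, {"gripper": 1, "dx": 6.4, "dy": 26.4, "dz": 17.8, "ax": 0, "ay": 0, "az": 0}]'

```text
time: 12.48
position: [556.7, -302.1, 33.3]
eef_rot: [1.619, 1.928, 0.364]
contact_force: [-0.3, -0.3, -0.3]
width: 0.4
```

Run:
```python
from tg import *
st()
go((-36,38)); go((-36,60)); 
f=optics.grab_frame("scene"); crop(f,"s10.png",220,270,320,370,6)
f=optics.grab_frame("top"); crop(f,"t10.png",380,150,480,240,6)
f=optics.grab_frame("wrist"); cv2.imwrite("pics/w10.png",f["img"][:,:,::-1])
```

```text
t 12.48 p [ 556.721 -302.145   33.275] q [ 1.301  1.047 -1.008  2.141  2.295  0.609  0.405] F [-0.343 -0.317 -0.344] T [ 0.256  0.439 -0.01 ] w 0.4
[[-0.087  0.801  0.593]
 [ 0.962  0.223 -0.16 ]
 [-0.26   0.556 -0.789]]
d [-0.3 -0.6  0.1] a [-0.1  0.   0.2] rows 0.0
d [ -6.   11.6 -17.3] a [-0.1  0.   0.2] rows 0.5
```

View pics/w10.png

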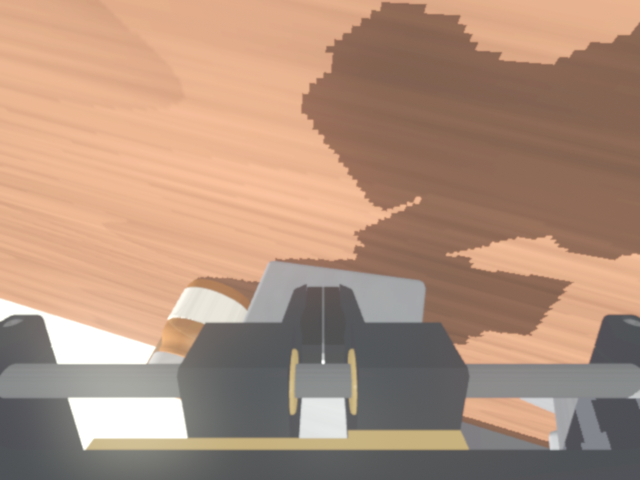

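View pics/t10.png

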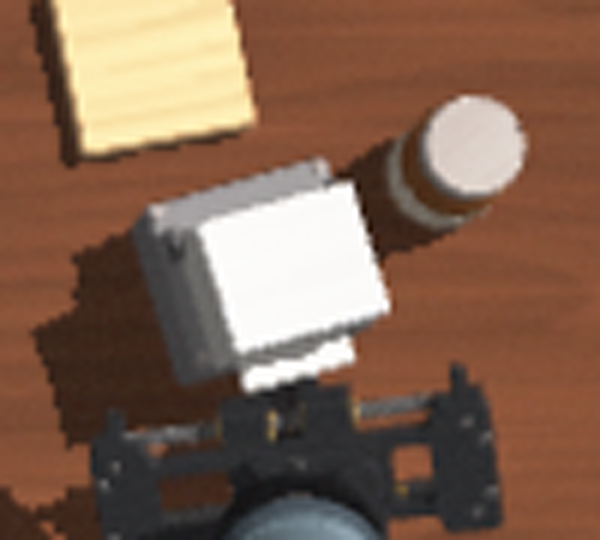

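Run:
```python
from tg import *
for U in ((-36,46),(-36,54),(-36,62),(-36,70),(-35,78),(-34,86)): print(U,end=' '); go(U)
```

```text
(-36, 46) d [-2.2  5.  -6.2] a [-0.2  0.   0.1] rows 0.2
(-36, 54) d [ -4.3   9.4 -12.6] a [-0.2  0.   0.1] rows 0.4
(-36, 62) d [ -6.3  13.8 -18.9] a [-0.2  0.   0.1] rows 0.6
(-36, 70) d [ -8.4  18.3 -25.2] a [-0.2  0.   0.1] rows 0.8
(-35, 78) d [-10.3  23.6 -31. ] a [-0.2  0.   0.1] rows 1.0
(-34, 86) d [-12.2  28.8 -36.8] a [-0.2  0.   0.1] rows 1.2
```

Emit:
send_rows --motion '[{"gripper": 1, "dx": -2.2, "dy": 5, "dz": -6.2, "ax": 0, "ay": 0, "az": 0}, {"gripper": 1, "dx": -4.3, "dy": 9.4, "dz": -12.6, "ax": 0, "ay": 0, "az": 0}, {"gripper": 1, "dx": -6.3, "dy": 13.8, "dz": -18.9, "ax": 0, "ay": 0, "az": 0}, {"gripper": 1, "dx": -8.4, "dy": 18.3, "dz": -25.2, "ax": 0, "ay": 0, "az": 0}, {"gripper": 1, "dx": -8.4, "dy": 18.3, "dz": -25.2, "ax": 0, "ay": 0, "az": 0}]'

```text
time: 13.05
position: [556.7, -302.7, 67.0]
eef_rot: [1.619, 1.927, 0.363]
contact_force: [-3.1, 1.0, -0.5]
width: 0.4
```

Run:
```python
from tg import *
st()
f=optics.grab_frame("scene"); crop(f,"s11.png",220,270,320,370,6)
f=optics.grab_frame("top"); crop(f,"t11.png",380,150,480,240,6)
for U in ((-36,70),(-34,80),(-30,88),(-24,92),(-16,92)): print(U,end=' '); go(U)
```

```text
t 13.05 p [ 556.651 -302.707   67.045] q [ 1.306  0.956 -1.022  2.148  2.205  0.557  0.431] F [-3.147  1.    -0.46 ] T [ 0.369  1.036 -0.022] w 0.4
[[-0.086  0.801  0.593]
 [ 0.961  0.223 -0.162]
 [-0.262  0.556 -0.789]]
(-36, 70) d [ 0.3 -0.   0.5] a [-0.2  0.1  0.1] rows 0.0
(-34, 80) d [-2.   7.2 -6.3] a [-0.2  0.1  0.1] rows 0.2
(-30, 88) d [ -3.4  15.  -10.5] a [-0.2  0.1  0.1] rows 0.4
(-24, 92) d [ -3.4  22.2 -10.5] a [-0.2  0.1  0.1] rows 0.6
(-16, 92) d [-2.  28.8 -6.3] a [-0.2  0.1  0.1] rows 0.7
```

View pics/s11.png

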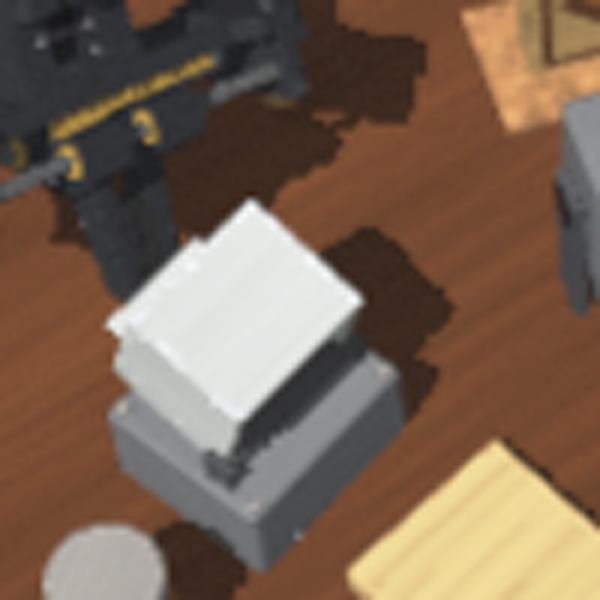

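View pics/t11.png

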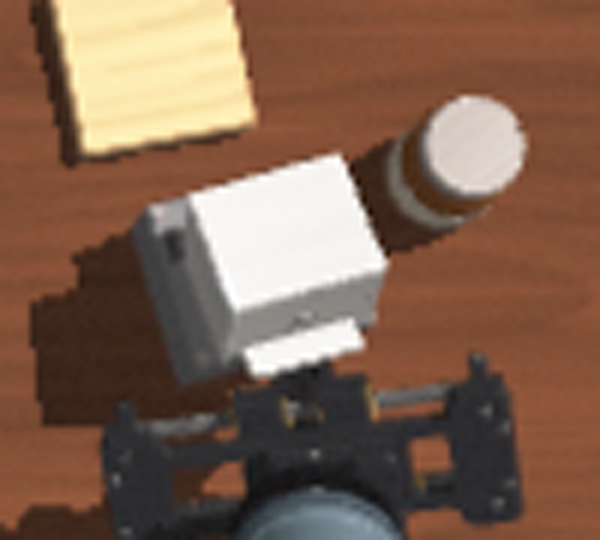

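Emit:
send_rows --motion '[{"gripper": 1, "dx": -1, "dy": 3.6, "dz": -3, "ax": 0, "ay": 0, "az": 0}, {"gripper": 1, "dx": -2, "dy": 7.2, "dz": -6.3, "ax": 0, "ay": 0, "az": 0}, {"gripper": 1, "dx": -2.7, "dy": 11, "dz": -8.4, "ax": 0, "ay": 0, "az": 0}, {"gripper": 1, "dx": -3.4, "dy": 15, "dz": -10.5, "ax": 0, "ay": 0, "az": 0}, {"gripper": 1, "dx": -3.4, "dy": 22, "dz": -10.5, "ax": 0, "ay": 0, "az": 0}, {"gripper": 1, "dx": -3.4, "dy": 22, "dz": -10.5, "ax": 0, "ay": 0, "az": 0}]'

```text
time: 13.65
position: [569.3, -299.4, 88.3]
eef_rot: [1.618, 1.927, 0.363]
contact_force: [-2.7, -0.8, 0.2]
width: 0.4
```

Run:
```python
from tg import *
st()
f=optics.grab_frame("scene"); crop(f,"s12.png",220,270,320,370,6)
f=optics.grab_frame("top"); crop(f,"t12.png",380,150,480,240,6)
for U in ((-24,92),(-16,91),(-8,90),(0,90),(4,90)): print(U,end=' '); go(U)
```

```text
t 13.65 p [ 569.274 -299.362   88.326] q [ 1.279  0.9   -1.021  2.129  2.124  0.526  0.458] F [-2.657 -0.791  0.197] T [ 0.102  0.834 -0.145] w 0.4
[[-0.086  0.8    0.594]
 [ 0.961  0.223 -0.162]
 [-0.262  0.557 -0.788]]
(-24, 92) d [ 0.3 -0.4 -0.1] a [-0.2  0.1  0.2] rows 0.0
(-16, 91) d [1.9 5.7 5. ] a [-0.2  0.1  0.2] rows 0.2
(-8, 90) d [ 3.6 11.8 10. ] a [-0.2  0.1  0.2] rows 0.4
(0, 90) d [ 4.9 18.4 14.2] a [-0.2  0.1  0.2] rows 0.6
(4, 90) d [ 5.6 21.7 16.3] a [-0.2  0.1  0.2] rows 0.7
```

View pics/s12.png

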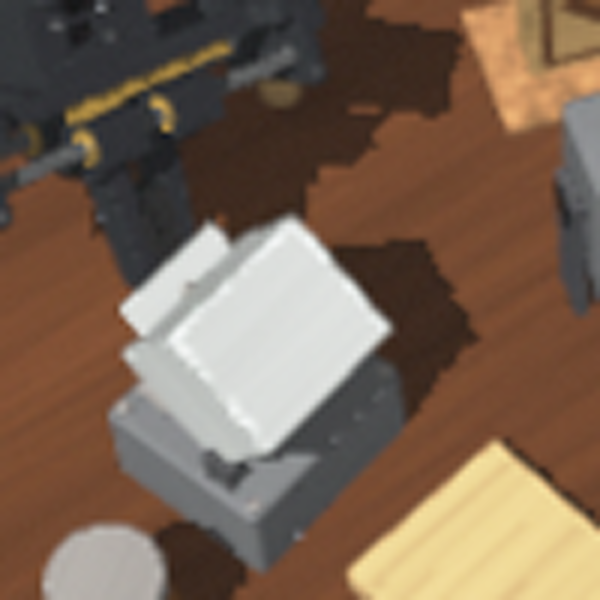

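View pics/t12.png

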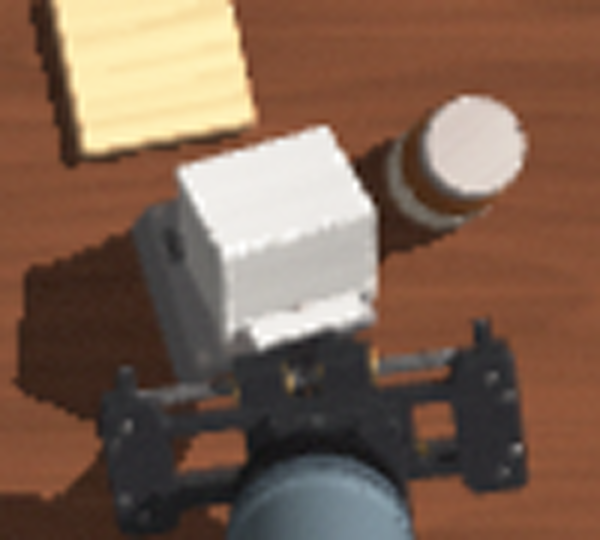

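Emit:
send_rows --motion '[{"gripper": 1, "dx": 1, "dy": 3, "dz": 2.5, "ax": 0, "ay": 0, "az": 0}, {"gripper": 1, "dx": 1.9, "dy": 5.7, "dz": 5, "ax": 0, "ay": 0, "az": 0}, {"gripper": 1, "dx": 2.8, "dy": 8.7, "dz": 7.5, "ax": 0, "ay": 0, "az": 0}, {"gripper": 1, "dx": 3.6, "dy": 11.8, "dz": 10, "ax": 0, "ay": 0, "az": 0}, {"gripper": 1, "dx": 4.3, "dy": 15, "dz": 12, "ax": 0, "ay": 0, "az": 0}, {"gripper": 1, "dx": 4.9, "dy": 18.4, "dz": 14.2, "ax": 0, "ay": 0, "az": 0}, {"gripper": 1, "dx": 4.9, "dy": 18.4, "dz": 14.2, "ax": 0, "ay": 0, "az": 0}]'

```text
time: 14.33
position: [592.1, -292.4, 85.3]
eef_rot: [1.618, 1.927, 0.363]
contact_force: [-0.9, -0.3, -1.3]
width: 0.5
```

Run:
```python
from tg import *
st()
f=optics.grab_frame("scene"); crop(f,"s13.png",220,270,320,370,6)
f=optics.grab_frame("top"); crop(f,"t13.png",380,150,480,240,6)
for U in ((0,90),(3,90),(6,90)): print(U,end=' '); go(U)
```

```text
t 14.33 p [ 592.104 -292.429   85.252] q [ 1.226  0.917 -1.011  2.091  2.1    0.541  0.464] F [-0.948 -0.254 -1.316] T [ 0.209  0.722 -0.048] w 0.5
[[-0.086  0.8    0.593]
 [ 0.961  0.223 -0.161]
 [-0.261  0.556 -0.789]]
(0, 90) d [-0.4 -0.4 -0.2] a [-0.1  0.1  0.2] rows 0.0
(3, 90) d [0.2 2.1 1.4] a [-0.1  0.1  0.2] rows 0.1
(6, 90) d [0.7 4.6 3. ] a [-0.1  0.1  0.2] rows 0.1
```

View pics/s13.png

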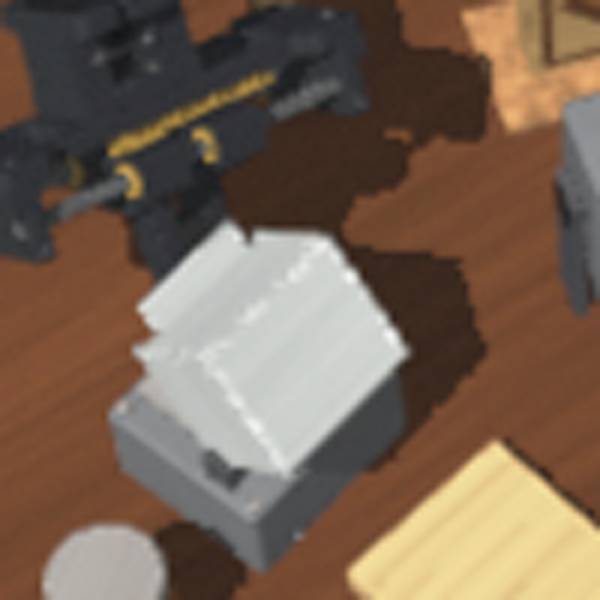

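View pics/t13.png

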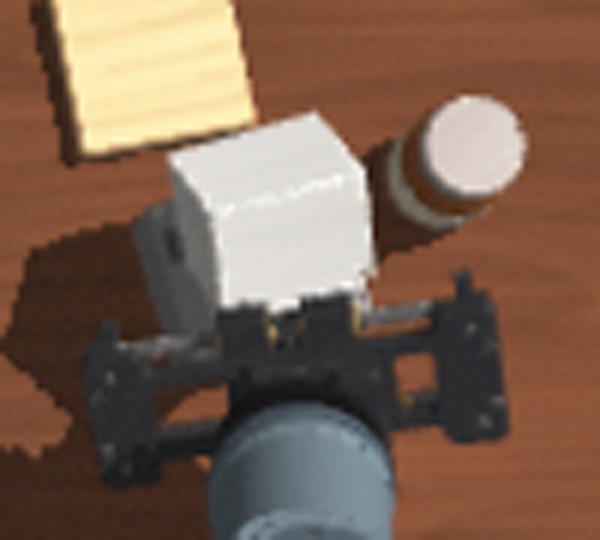

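Emit:
send_rows --motion '[{"gripper": 1, "dx": 0.2, "dy": 2.1, "dz": 1.4, "ax": 0, "ay": 0, "az": 0}, {"gripper": 1, "dx": 0.2, "dy": 2.1, "dz": 1.4, "ax": 0, "ay": 0, "az": 0}, {"gripper": 1, "dx": 0.5, "dy": 3.4, "dz": 2.2, "ax": 0, "ay": 0, "az": 0}, {"gripper": 1, "dx": 0.5, "dy": 3.4, "dz": 2.2, "ax": 0, "ay": 0, "az": 0}]'

```text
time: 14.77
position: [595.2, -291.7, 84.8]
eef_rot: [1.619, 1.928, 0.362]
contact_force: [-2.6, -0.6, -0.4]
width: 0.3
```

Run:
```python
from tg import *
st()
p,R=bpose2((4,90),PH,PS,SG); P=r.sense()["position"]; print((P-p)@BX,P-p)
for U in ((6,90),(9,90)): print(U,end=' '); go(U)
```

```text
t 14.77 p [ 595.182 -291.749   84.832] q [ 1.218  0.918 -1.009  2.085  2.094  0.542  0.467] F [-2.563 -0.611 -0.433] T [ 0.165  0.936 -0.177] w 0.3
[[-0.086  0.801  0.592]
 [ 0.961  0.223 -0.161]
 [-0.261  0.556 -0.789]]
0.354982117566776 [ 0.321  0.17  -0.139]
(6, 90) d [0.2 1.4 0.8] a [-0.2  0.1  0.2] rows 0.0
(9, 90) d [0.7 3.9 2.4] a [-0.2  0.1  0.2] rows 0.1
```

Emit:
send_rows --motion '[{"gripper": 1, "dx": 0.2, "dy": 1.4, "dz": 0.8, "ax": 0, "ay": 0, "az": 0}, {"gripper": 1, "dx": 0.4, "dy": 2.2, "dz": 1.4, "ax": 0, "ay": 0, "az": 0}, {"gripper": 1, "dx": 0.4, "dy": 2.2, "dz": 1.4, "ax": 0, "ay": 0, "az": 0}]'

```text
time: 15.02
position: [596.4, -291.6, 84.1]
eef_rot: [1.621, 1.928, 0.36]
contact_force: [-9.6, -0.7, 3.2]
width: 0.5
```

Run:
```python
from tg import *
st()
p,R=bpose2((7,90),PH,PS,SG); P=r.sense()["position"]; print((P-p)@BX,P-p)
for U in ((9,90),(11,90)): print(U,end=' '); go(U)
```

```text
t 15.02 p [ 596.397 -291.614   84.108] q [ 1.213  0.918 -1.006  2.082  2.09   0.544  0.468] F [-9.647 -0.656  3.199] T [-0.019  1.559 -0.432] w 0.5
[[-0.085  0.803  0.59 ]
 [ 0.961  0.222 -0.163]
 [-0.261  0.554 -0.791]]
-1.4381572774676261 [-1.357 -0.491 -0.862]
(9, 90) d [0.5 3.3 1.1] a [-0.3  0.1  0.1] rows 0.1
(11, 90) d [0.8 5.  2.1] a [-0.3  0.1  0.1] rows 0.1
```

Run:
```python
from tg import *
for U in ((-8,92),(-24,92),(-34,82),(-36,70),(-36,56),(-36,40)): print(U,end=' '); go(U)
```

```text
(-8, 92) d [-3.  -9.7 -9.4] a [-0.3  0.1  0.1] rows 0.3
(-24, 92) d [ -5.8 -23.  -17.8] a [-0.3  0.1  0.1] rows 0.7
(-34, 82) d [ -4.9 -36.9 -15.2] a [-0.3  0.1  0.1] rows 1.0
(-36, 70) d [ -2.1 -45.2  -6.8] a [-0.3  0.1  0.1] rows 1.1
(-36, 56) d [  1.6 -53.    4.3] a [-0.3  0.1  0.1] rows 1.3
(-36, 40) d [  5.8 -61.8  17. ] a [-0.3  0.1  0.1] rows 1.5
```

Emit:
send_rows --motion '[{"gripper": 1, "dx": -1.5, "dy": -5, "dz": -4.7, "ax": 0, "ay": 0, "az": 0}, {"gripper": 1, "dx": -3, "dy": -9.7, "dz": -9.4, "ax": 0, "ay": 0, "az": 0}, {"gripper": 1, "dx": -4.4, "dy": -16, "dz": -13.6, "ax": 0, "ay": 0, "az": 0}, {"gripper": 1, "dx": -5.8, "dy": -23, "dz": -17.8, "ax": 0, "ay": 0, "az": 0}, {"gripper": 1, "dx": -4.9, "dy": -37, "dz": -15.2, "ax": 0, "ay": 0, "az": 0}, {"gripper": 1, "dx": -2.1, "dy": -45, "dz": -6.8, "ax": 0, "ay": 0, "az": 0}, {"gripper": 1, "dx": 1.6, "dy": -53, "dz": 4.3, "ax": 0, "ay": 0, "az": 0}, {"gripper": 1, "dx": 5.8, "dy": -62, "dz": 17, "ax": 0, "ay": 0, "az": 0}]'

```text
time: 15.68
position: [554.3, -303.9, 34.0]
eef_rot: [1.623, 1.927, 0.357]
contact_force: [0.7, -0.2, -0.0]
width: 0.4
```

Run:
```python
from tg import *
st()
for U in ((-36,38),(-40,36),(-80,36)): print(U,end=' '); go(U)
f=optics.grab_frame("scene"); crop(f,"s14.png",220,270,320,370,6)
```

```text
t 15.68 p [ 554.337 -303.899   34.024] q [ 1.301  1.04  -1.005  2.143  2.29   0.609  0.405] F [ 0.682 -0.248 -0.041] T [0.191 0.341 0.009] w 0.4
[[-0.084  0.804  0.589]
 [ 0.961  0.221 -0.165]
 [-0.262  0.552 -0.791]]
(-36, 38) d [1.4 1.3 1.8] a [-0.4  0.2  0.1] rows 0.1
(-40, 36) d [ 1.2 -3.1  1.3] a [-0.4  0.2  0.1] rows 0.1
(-80, 36) d [ -5.7 -36.5 -19.7] a [-0.4  0.2  0.1] rows 1.0
```

View pics/s14.png

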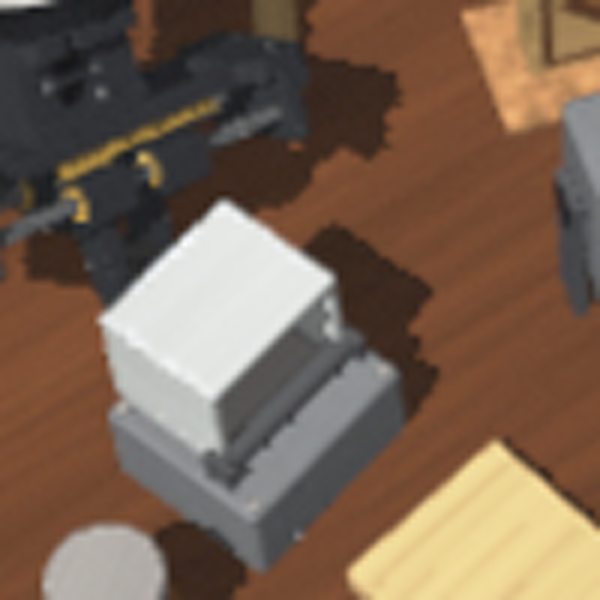

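Emit:
send_rows --motion '[{"gripper": 1, "dx": -1.5, "dy": -10, "dz": -5, "ax": 0, "ay": 0, "az": 0}, {"gripper": 1, "dx": -3.5, "dy": -22, "dz": -12, "ax": 0, "ay": 0, "az": 0}, {"gripper": 1, "dx": -5.7, "dy": -36.5, "dz": -20, "ax": 0, "ay": 0, "az": 0}, {"gripper": 1, "dx": -6, "dy": -40, "dz": -35, "ax": 0, "ay": 0, "az": 0}, {"gripper": 1, "dx": -6, "dy": -40, "dz": -70, "ax": 0, "ay": 0, "az": 0}, {"gripper": 1, "dx": -6, "dy": -40, "dz": -105, "ax": 0, "ay": 0, "az": 0}, {"gripper": 1, "dx": -6, "dy": -40, "dz": -140, "ax": 0, "ay": 0, "az": 0}, {"gripper": 1, "dx": -6, "dy": -40, "dz": -140, "ax": 0, "ay": 0, "az": 0}]'

```text
time: 16.4
position: [437.8, -294.6, 125.3]
eef_rot: [1.62, 1.93, 0.353]
contact_force: [0.2, 0.1, -0.3]
width: 0.6
```

Run:
```python
from tg import *
st()
f=optics.grab_frame("scene"); crop(f,"s15.png",220,180,460,400,2.7); np.save('s15.npy',f,allow_pickle=True)
f=optics.grab_frame("top"); crop(f,"t15.png",180,130,480,330,2.6); np.save('t15.npy',f,allow_pickle=True)
f=optics.grab_frame("wrist"); cv2.imwrite("pics/w15.png",f["img"][:,:,::-1])
```

```text
t 16.4 p [ 437.767 -294.591  125.344] q [ 1.584  0.729 -1.125  2.369  2.207  0.419  0.401] F [ 0.166  0.073 -0.251] T [0.282 0.428 0.046] w 0.6
[[-0.086  0.804  0.588]
 [ 0.96   0.224 -0.166]
 [-0.265  0.55  -0.792]]
```

View pics/s15.png

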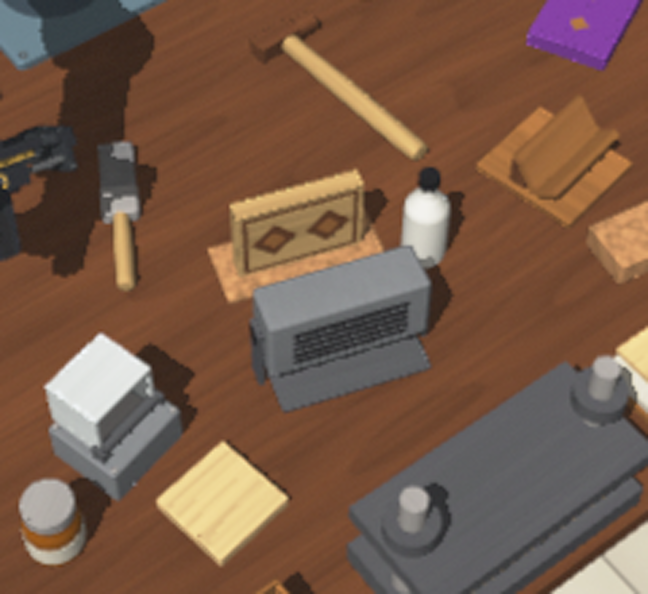

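View pics/t15.png

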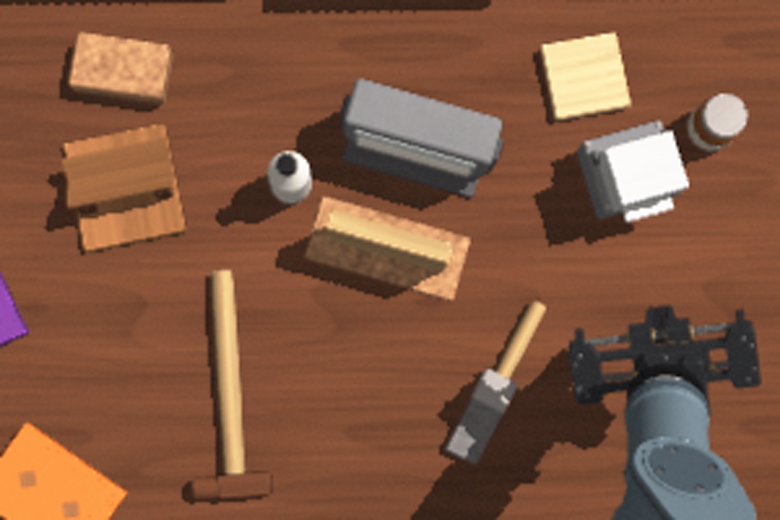

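View pics/w15.png

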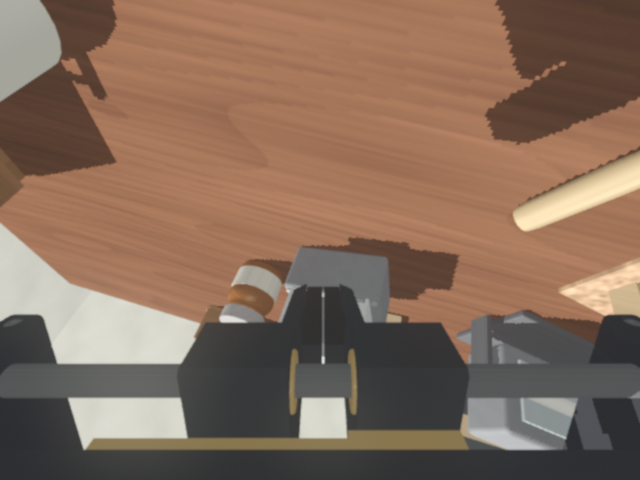

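Run:
```python
from h import *
a=np.load('scene.npy',allow_pickle=True).item()["img"].astype(int); b=np.load('s15.npy',allow_pickle=True).item()["img"].astype(int)
at=np.load('top.npy',allow_pickle=True).item()["img"].astype(int); bt=np.load('t15.npy',allow_pickle=True).item()["img"].astype(int)
d=abs(a-b).max(-1); 
for n,dd,(x0,y0,x1,y1) in (("boxS",d,(230,300,295,365)),("lampS",d,(312,272,385,330)),("lampT",abs(at-bt).max(-1),(308,155,378,208)),("boxT",abs(at-bt).max(-1),(400,165,450,220))):
    c=dd[y0:y1,x0:x1]; v,u=np.where(c>15); print(n,c.max(),(c>15).sum(), (u.min()+x0,u.max()+x0,v.min()+y0,v.max()+y0) if len(u) else "")
im=np.hstack([a[300:365,225:305],b[300:365,225:305]]).astype(np.uint8)
cv2.imwrite("pics/cmp.png",cv2.resize(im[:,:,::-1],None,fx=5,fy=5,interpolation=cv2.INTER_NEAREST))
t=np.load('t15.npy',allow_pickle=True).item(); C=cloud(t); D=C-PAD
for nm in('t15','s15'):
    f=np.load(nm+'.npy',allow_pickle=True).item(); C=cloud(f); D=C-PAD; lx,ly=D@LX,D@LYv
    m=(abs(lx)<35)&(abs(ly)<90)&(C[...,2]>95)&(C[...,2]<115)
    rc=cv2.minAreaRect(np.c_[lx[m],ly[m]].astype(np.float32)); print(nm,m.sum(),rc,np.median(C[m][:,2]))
```

```text
boxS 8 0 
lampS 116 175 (np.int64(312), np.int64(343), np.int64(272), np.int64(281))
lampT 9 0 
boxT 7 0 
t15 378 ((0.34239864349365234, 0.0617523193359375), (22.746234893798828, 139.2930450439453), 0.365186870098114) 102.48452919236777
s15 383 ((1.7745542526245117, -2.54168701171875), (30.415264129638672, 140.15586853027344), 0.8157311677932739) 101.81881491611004
```

View pics/cmp.png

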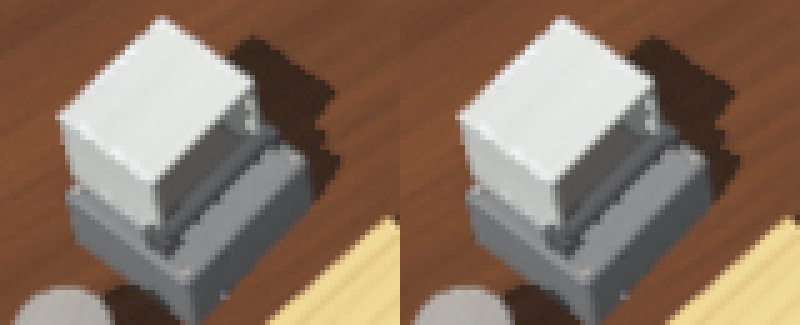

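Run:
```python
from h import *
f=np.load('s15.npy',allow_pickle=True).item(); o=-f["R"].T@f["t"]; c=o-BO; c=np.array([c@BX,c@BYv,c[2]]); print("cam in box frame",c)
for nm,sg in (("off",-1),("on",1)):
    for l in (2,10,20,30,40,50):
        P=np.array([-5+sg*l*np.sin(.3),0,50+l*np.cos(.3)]); d=c-P
        s=(35-P[0])/d[0]; X=P+s*d; print(nm,l,P,"crosses rear plane y,z",X[1:], "px",proj(f,BO+BX*P[0]+BYv*P[1]+Z*P[2]))
```

```text
cam in box frame [ 647.225 -510.408 1341.936]
off 2 [-5.591  0.    51.911] crosses rear plane y,z [-31.736 132.122] px [[255.907 329.243]]
off 10 [-7.955  0.    59.553] crosses rear plane y,z [-33.464 143.63 ] px [[254.948 327.194]]
off 20 [-10.91    0.     69.107] crosses rear plane y,z [-35.605 157.897] px [[253.74  324.614]]
off 30 [-13.866   0.     78.66 ] crosses rear plane y,z [-37.728 172.037] px [[252.522 322.014]]
off 40 [-16.821   0.     88.213] crosses rear plane y,z [-39.831 186.052] px [[251.295 319.392]]
off 50 [-19.776   0.     97.767] crosses rear plane y,z [-41.916 199.942] px [[250.057 316.749]]
on 2 [-4.409  0.    51.911] crosses rear plane y,z [-30.868 129.928] px [[256.238 329.482]]
on 10 [-2.045  0.    59.553] crosses rear plane y,z [-29.122 132.721] px [[256.609 328.394]]
on 20 [ 0.91   0.    69.107] crosses rear plane y,z [-26.921 136.242] px [[257.077 327.019]]
on 30 [ 3.866  0.    78.66 ] crosses rear plane y,z [-24.7   139.794] px [[257.55  325.628]]
on 40 [ 6.821  0.    88.213] crosses rear plane y,z [-22.459 143.38 ] px [[258.029 324.222]]
on 50 [ 9.776  0.    97.767] crosses rear plane y,z [-20.197 146.999] px [[258.514 322.799]]
```

Run:
```python
from h import *
print(workorder.hand_in())
```

```text
the job is handed in; nothing more can be done
None
```

I've stood the panel on the cork pad, worked the switch and handed the job in at about 16.5 s of the 58 s. I couldn't see the toggle's final position, so that part rests on force readings.

- **Panel:** I lifted it off its rest, stood it on the same long edge and let go. In the final top view it was within about 1 mm of the pad's centre and about 0.4° from square, with the diamonds facing the lamp. The scene view gave up to 2.5 mm and 0.8°, which is within that camera's calibration error.
- **Guard and toggle:** I lifted the guard by its tab with the closed fingers and pushed the toggle towards the hinge. The force rose sharply to about 10 N at roughly the expected end of travel (5.5 mm measured against about 3 mm calculated). I took that as the end stop, backed out and let the guard drop shut.
- **Other things:** the pictures at the end show the glue, jar, sander, offcut, brush and mallet where they began. The arm was touching nothing.

**Not confirmed:** the shut guard hides the toggle, and the lamp's visible parts look the same as before, so no picture shows it switched on.

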